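# Clear the glue-up bed and ratchet the staves tight

### The job

Get the ratchet clamp ready for a glue-up: first use the sanding block to sweep all the waste chips off the clamp's bed into the tray along its front edge, and set the block back down on the saw table clear of the clamp. Then lay all the loose wooden staves flat and side by side across the middle of the bed, between the fence and the jaw, and pump the ball-knob lever in full strokes, one rack tooth each, until the jaw has driven the staves tight together against the fence and its sprung pad is clearly pressed in. Never shove the jaw along by hand, leave the chips in the tray, let the lever go back to rest, and leave the tin and the pencil alone.

Things in the scene. Friction and masses are not known exactly. Their poses are not given: they have to be found in the camera images.
- clamp: Bench ratchet clamp fixed on the saw table: pale wooden base 120 mm (its x) by 410 mm (its y), top 30 mm above the table. Origin: on the table under the middle of the working bed. Clamp x points to the back edge of the bed (away from the robot at yaw 0), y from jaw to fence, z up. Behind the jaw: blue steel cheeks, y -262 to -168 mm, 82 mm high; rack tail to y = -395 mm while the jaw is back.
- bed (a point): middle of the bed's flat top, 30 mm above the table, axes as the clamp's. The bed reaches from x = -60 mm (front edge, over the tray) to +60 mm (back edge), without a rim at either, and in y from the pad to the fence.
- tray (a point): middle of the floor of the sheet-metal tray that hangs on the bed's front edge: 90 mm along clamp x (from -150 to -60 mm), 236 mm along y; floor 3.5 mm, rim 22 mm above the table
- fence_face (a point): middle of the fence's face, at clamp y = +105 mm, 11 mm above the bed; the fence is a wooden block 112 mm long (x), 26 mm thick, its top 28 mm above the bed
- jaw: Blue jaw (104 mm wide, 24 mm thick, top 65 mm above the table) with its toothed steel rack; slides along clamp y towards the fence. Its y in the clamp's frame is its advance, 0 to 0.165 m, 0 to 0.02 at a start. Teeth 12 mm apart; a pawl stops it from going back. It drags with 5 N; move it by the lever only, never by hand.
- pad_face (a point): middle of the face of the wooden pressure pad (100 mm wide, 26 mm high, 1 mm above the bed) which the jaw carries on two springs; 11 mm above the bed, 192 to 213 mm from the fence face at a start
- pad (a joint): how far the pad is pressed back into the jaw, m: 0 out, 0.018 fully in; 3 N to start, 11 N fully in. Stays 0 until the staves are packed against the fence; then one tooth presses it by up to 12 mm. After a loaded stroke the rack settles back 2 to 3 mm onto its pawl.
- lever (a joint): angle of the pump lever, rad: 0 at rest (leaning away from the jaw), 0.54 at the end of its stroke (towards the jaw); axis level, along clamp x. A light spring returns it when let go. Each full stroke, to 0.52 or more and back under 0.03, advances the jaw one tooth, 12 mm (the first one perhaps 8 to 20 mm). 2 to 7 N at the ball; stops short once the pad is fully in.
- ball (a point): centre of the black ball knob, 34 mm across, on top of the lever, 170 mm from the hinge; 198 mm above the table at rest. In a full stroke it moves about 91 mm along clamp +y on an arc that rises 6 mm at its middle. Grip it from above in any direction; it may turn in the fingers. The lever's rod under it is 12 mm thick.
- lever_hinge (a point): the lever's axis, at clamp y = -200 mm, 34 mm above the table
- sanding_block: The loose wood-brown sanding block, 64 mm (its x) by 108 mm (its y), 34 mm high; origin in the middle of its underside. Grip it across the 64 mm. Starts on the table at the robot's right.
- stave_0: A loose pale wooden stave, 30 mm (its x) by 100 mm (its y), 22 mm thick; origin in the middle of its underside. All staves are alike; two or three of them are there, lying on the table at the robot's left.
- stave_1: A loose pale wooden stave, 30 mm (its x) by 100 mm (its y), 22 mm thick; origin in the middle of its underside. All staves are alike; two or three of them are there, lying on the table at the robot's left.
- stave_2: A loose pale wooden stave, 30 mm (its x) by 100 mm (its y), 22 mm thick; origin in the middle of its underside. All staves are alike; two or three of them are there, lying on the table at the robot's left.
- chip_0: A loose wedge-shaped chip of dark waste wood, about 30x18x10 mm; origin in the middle of its underside. Two to five chips are there, lying on the bed at a start.
- chip_1: A loose wedge-shaped chip of dark waste wood, about 27x16x9 mm; origin in the middle of its underside. Two to five chips are there, lying on the bed at a start.
- chip_2: A loose wedge-shaped chip of dark waste wood, about 32x17x10 mm; origin in the middle of its underside. Two to five chips are there, lying on the bed at a start.
- chip_3: A loose wedge-shaped chip of dark waste wood, about 26x18x9 mm; origin in the middle of its underside. Two to five chips are there, lying on the bed at a start.
- chip_4: A loose wedge-shaped chip of dark waste wood, about 29x16x10 mm; origin in the middle of its underside. Two to five chips are there, lying on the bed at a start.
- wax_tin: A black round tin, 78 mm across and 36 mm high, behind the clamp; leave it alone
- pencil_red: A red pencil, 152 mm long, behind the clamp; leave it alone
There are look-alikes about, which are no part of the job. What is shaped like the stave_0 but purple is not meant.

How it is judged:
By the outcome, as a careful person would: the job done as asked, in the order asked, and still so for the second after the job is handed in, with the robot touching nothing.
Of chip_0, chip_1, chip_2, chip_3, chip_4 only 2 to 5 are there at a start; the rules pass over those that are not, and their reading is None.
Of stave_0, stave_1, stave_2 only 2 to 3 are there at a start; the rules pass over those that are not, and their reading is None.
At some moment in a run one of sanding_block, chip_0, chip_1, chip_2, chip_3, chip_4 may be knocked a few centimetres aside while the robot is not near it.
Once in a run the grip may slacken for a moment while it holds something.
It also fails if it takes over 192 s, if anything falls off the work surface, if the arm or the gripper's body presses on something with over 40 N, if the wrist force passes 120 N, or if a joint passes its speed limit or range.

### The arm

A 7-joint arm with a two-finger parallel gripper is mounted at the origin on a cart in front of the work surface, level with it; the furniture and walls round the work are solid. World frame = base frame: x ahead of the robot, y to its left, z up, the work surface at z = 0. Lengths are in m, angles in rad, forces in N, time in s.
With the tool pointing down it reaches from about 0.425 to 0.825 m from the base axis. Payload 3.6 kg.
Tool frame: the origin (TCP) lies on the mounting face of the last link; the fingertips stand 186 mm ahead of it and the grasp point (between the pads) lies 167 mm ahead of it (env.hold_point_z is the distance from the TCP to the grasp point, in m); z points along the fingers, y is the line along which they close (so a half turn about z gives the same grasp; the last joint's range is limited). The gripper opens to 93 mm and grips with 3 to 60 N. Pads are 15 mm wide; open, the fingers measure 128 mm over their backs; the gripper's body (75 mm by 188 mm) begins 65 mm behind the grasp point.
Start: joints at [1.234, 0.615, -0.013, 1.423, 0.008, 1.103, -0.04], TCP at [0.199, -0.619, 0.405] pointing down, gripper open.
Joint ranges: [-3.12, 3.12], [-0.3, 2.06], [-1.34, 1.32], [0.26, 2.42], [-1.36, 4.5], [0.01, 1.98], [-2.84, 2.84]. Speed limits (rad/s): [2.79, 2.79, 3.14, 3.14, 3.14, 3.14, 3.14].

### API

Orientations are given as a rotation vector (axis times angle).
In Python, from rig import env gives the robot as it stands.
- The arm moves only by the shell command python3 -m pendant 'ROWS'. ROWS is JSON, a list of rows, each a list of 7 numbers: the shift along the tool's x, y, z in m, then the turn, a rotation vector about the tool's x, y, z in degrees, then the finger opening in m, from 0 to 0.093. A call has exactly 8 rows; each row shifts and turns the commanded pose from where the row before left it, along the tool's axes as they then stand; what a row does not reach is not made up. A row lasts 1/12 s, in which the tool goes at most 41.7 mm and 7.16 degrees, less where a joint would pass 70% of its speed; a pose out of reach is approached as far as the arm can. A call with a gripper value outside its range is refused whole. The fingers move at their own pace and stop on an object; the grip force is fixed at half the most. Time passes only in rows, so rows that do not move let the fingers close, or fill a call up. It gives the time, the measured TCP pose, the force, the opening and the grip force at its end, in the units of the state.
- env.get_state(): the state, without advancing time (a new reading comes with each control period).
- env.camera(name): name is "side" or "top"; returns (picture, depth): 420x560x3 uint8, red, green, blue; 420x560 float32, m along the optical axis (not along the pixel's ray), 0 where there is no reading.
- env.get_calibration(name): a dict with "camera_matrix" (3x3 intrinsics, pixels), "dist" ([k1, k2, p1, p2, k3] as OpenCV has them; the pictures are not rectified), "extrinsics" (4x4, takes a point from camera to world coordinates). Camera axes: x right, y up, looking along -z (the intrinsics and any distortion apply to the point x, -y, -z); pixel columns grow to the right and rows downward; lengths in m; the calibration is good to about 2 mm. A picture is of the moment at which its call begins. get_calibration takes no time and is no camera call.
- env.sign_off(): hands the job in; it is judged then, once.
The state is a dict: "clock": time; "qpos": joint angles; "dq": joint speeds; "joint_efforts": joint torques, N m; "position": TCP position; "ee_rot": TCP orientation; "wrist_force": force on the tool from outside, world axes, zero at the start; "torque": the same for the moment, N m; "gripper_width": opening from 0.0 (shut) to 1.0 (fully open); "gripper_force": force on a finger pad.
Only numpy, scipy, OpenCV 4.12 (cv2) and the standard library are available. Lean on these libraries where they do the work, as an engineer would, in place of code of your own. Each camera call takes 0.05 s, during which the arm holds its last target. There are 200 camera calls.

## Working session

There is one attempt and no reset: what is moved stays moved. The work goes in short steps, Python scripts to look and compute and a shell command to move; the robot and the scene stay as the last step left them, time stands still between calls to the robot, and variables do not carry over. Pictures are saved under pics/ and viewed, at most 14 in all, crops included, and the job is handed in when it is done.

```bash
ls; mkdir -p pics
cat > h.py <<'E'
import numpy as np, cv2
from rig import env
from scipy.spatial.transform import Rotation as R
def cam(n):
    p,d=env.camera(n); c=env.get_calibration(n); return p,d,c
def ray(c,uv):
    K=np.array(c["camera_matrix"]);D=np.array(c["dist"]);T=np.array(c["extrinsics"])
    n=cv2.undistortPoints(np.array(uv,float).reshape(-1,1,2),K,D).reshape(-1,2)
    v=np.c_[n[:,0],-n[:,1],-np.ones(len(n))]
    return T[:3,3],v@T[:3,:3].T
def onplane(c,uv,z):
    o,v=ray(c,uv); return o+v*((z-o[2])/v[:,2])[:,None]
def cloud(d,c):
    h,w=d.shape; u,v=np.meshgrid(np.arange(w),np.arange(h))
    o,r=ray(c,np.c_[u.ravel(),v.ravel()]); return (o+r*d.ravel()[:,None]).reshape(h,w,3)
def save(n,p,s=1): cv2.imwrite('pics/'+n+'.png',cv2.resize(p[...,::-1],None,fx=s,fy=s,interpolation=cv2.INTER_CUBIC))
E
python3 - <<'E'
from h import *
for n in("top","side"):
    p,d,c=cam(n); save(n+'0',p,1.42); np.savez(n+'0.npz',p=p,d=d); print(n,np.array(c["extrinsics"]).round(3).tolist(),c["camera_matrix"],c["dist"],(d>0).mean())
s=env.get_state();print(s, env.hold_point_z)
E
```

```text
pics
top [[-0.026, 0.994, -0.11, 0.407], [-0.999, -0.028, -0.016, 0.037], [-0.019, 0.11, 0.994, 1.43], [0.0, 0.0, 0.0, 1.0]] [[450.59447323   0.         280.66096893]
 [  0.         450.59447323 211.59195304]
 [  0.           0.           1.        ]] [-0.00577313  0.          0.          0.          0.        ] 0.9963095238095238
side [[-0.997, 0.05, -0.063, 0.485], [-0.079, -0.433, 0.898, 1.025], [0.017, 0.9, 0.436, 0.637], [0.0, 0.0, 0.0, 1.0]] [[450.34453003   0.         278.18785658]
 [  0.         450.34453003 207.3818168 ]
 [  0.           0.           1.        ]] [-0.08656876  0.          0.          0.          0.        ] 0.9827508503401361
{'clock': 0.1, 'qpos': array([ 1.23347779,  0.61579504, -0.01262281,  1.42470987,  0.00813075,
        1.10339935, -0.04036127]), 'dq': array([-3.98909848e-04,  5.51423429e-04,  2.99466635e-04, -3.92893422e-03,
        1.64365398e-04,  1.40031163e-05, -8.89879132e-05]), 'joint_efforts': array([ 1.71555883e-03, -4.60037434e+01,  2.10265014e-01, -1.66243851e+01,
       -6.11676928e-02,  1.69225124e-02,  1.02483677e-04]), 'position': array([ 0.1987247 , -0.61858368,  0.40372389]), 'ee_rot': array([-3.10150264e+00, -4.86116022e-01,  6.28034768e-04]), 'wrist_force': array([-0.22575626,  0.40917869, -0.28403648]), 'torque': array([ 0.04209086, -0.04866408, -0.02570044]), 'gripper_force': 0.0, 'gripper_width': 0.9980381292630633} 0.1673
```

View pics/top0.png

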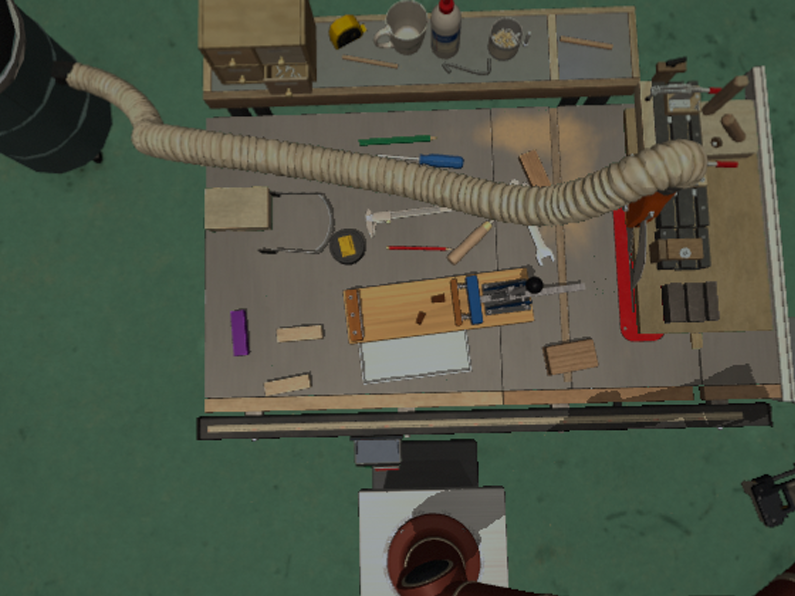

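View pics/side0.png

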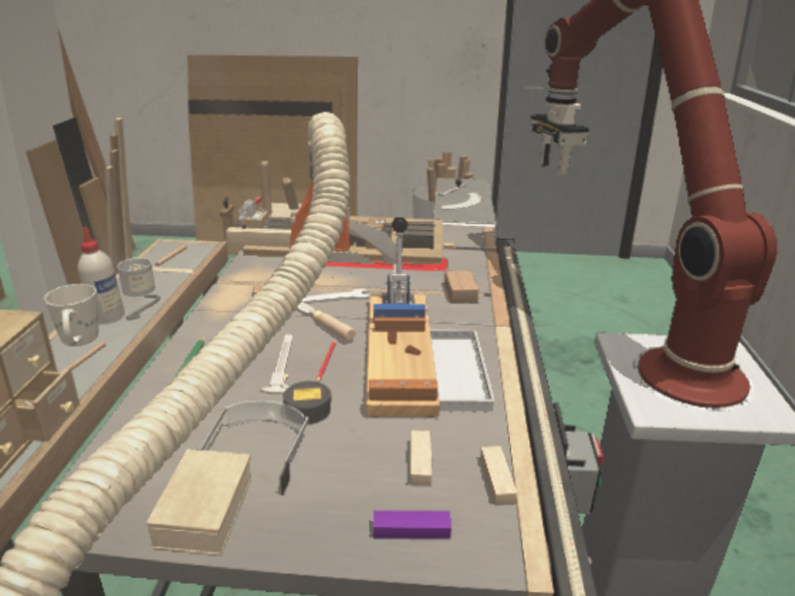

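Top view shows (in scaled pixels) the clamp around (430,305), slightly yawed. There are two chips at (438,298) and (421,317), two pale staves at (300,333) and (288,383), the block at (571,356), and the tray at (415,358). The side view agrees, and the hose runs overhead behind the clamp.

```bash
cat >> h.py <<'E'
def blob(W,lo,hi,box,mask=None):
    m=(W[...,2]>lo)&(W[...,2]<hi)&(W[...,0]>box[0])&(W[...,0]<box[1])&(W[...,1]>box[2])&(W[...,1]<box[3])
    if mask is not None: m&=mask
    n,l,st,_=cv2.connectedComponentsWithStats(m.astype(np.uint8))
    out=[]
    for i in range(1,n):
        if st[i,4]<12: continue
        q=W[l==i]; r=cv2.minAreaRect((q[:,:2]*1000).astype(np.float32))
        out.append((st[i,4],np.round(r[0],1),np.round(r[1],1),round(r[2],1),np.median(q[:,2]).round(4)))
    return out
E
python3 - <<'E'
from h import *
z=np.load('top0.npz');p,d=z['p'],z['d'];c=env.get_calibration("top");W=cloud(d,c)
def at(u,v): return W[int(v/1.42),int(u/1.42)].round(3)
for n,u,v in[('chip',438,298),('chip',421,317),('bed',390,310),('tray',415,358),('table',300,360),('stave1',300,333),('stave2',288,383),('block',571,356),('ball',534,285),('fence',354,315),('jaw',474,300),('pad',456,300),('tin',347,246),('red',420,248),('chisel',470,242),('hose',560,210),('hose',400,180),('saw red',628,300),('raised edge',400,404)]: print(n,at(u,v))
print('staves',blob(W,.012,.03,(.2,.6,.15,.5)))
print('block',blob(W,.025,.045,(.2,.6,-.5,-.2)))
print('bed',blob(W,.022,.1,(.3,.7,-.3,.2)))
print('fence',blob(W,.05,.07,(.3,.7,.0,.2)))
print('jaw',blob(W,.052,.078,(.3,.7,-.2,0)))
print('ball',blob(W,.17,.24,(.3,.7,-.4,-.1)))
hsv=cv2.cvtColor(p,cv2.COLOR_RGB2HSV)
print(hsv[int(310/1.42),int(390/1.42)],hsv[int(298/1.42),int(438/1.42)],hsv[int(317/1.42),int(421/1.42)])
save('topz',p[170:290,150:430],2.8)
E
```

```text
chip [ 0.567 -0.025  0.04 ]
chip [0.525 0.014 0.039]
bed [0.543 0.082 0.029]
tray [0.436 0.029 0.004]
table [0.44  0.285 0.001]
stave1 [0.499 0.282 0.018]
stave2 [0.391 0.31  0.023]
block [ 0.433 -0.307  0.042]
ball [ 0.566 -0.202  0.215]
fence [0.533 0.158 0.059]
jaw [ 0.557 -0.1    0.061]
pad [ 0.558 -0.063  0.06 ]
tin [0.687 0.173 0.037]
red [0.685 0.012 0.005]
chisel [ 0.69  -0.098  0.03 ]
hose [ 0.702 -0.249  0.252]
hose [0.817 0.052 0.097]
saw red [ 0.554 -0.452 -0.002]
raised edge [ 0.337  0.066 -0.001]
staves [(np.int32(323), array([503.3, 417.9]), array([99.8, 33.4]), 5.6, np.float64(0.0218)), (np.int32(314), array([498. , 283.3]), array([30.6, 99.3]), 3.1, np.float64(0.0219)), (np.int32(315), array([385.3, 311.6]), array([ 29.9, 100.6]), 9.7, np.float64(0.0215))]
block [(np.int32(14), array([ 592., -464.]), array([14.6, 10.9]), 2.9, np.float64(0.0302)), (np.int32(15), array([ 559.5, -220.6]), array([ 7. , 14.1]), 4.3, np.float64(0.0338)), (np.int32(120), array([ 529.5, -215.5]), array([39.8, 32.6]), 3.6, np.float64(0.0311)), (np.int32(690), array([ 430.4, -310.5]), array([ 
[... 625 characters left out ...]
84.5, np.float64(0.0245))]
fence [(np.int32(327), array([533. , 158.4]), array([111.9,  27.8]), 5.5, np.float64(0.0578))]
jaw [(np.int32(284), array([557.6, -95. ]), array([103.4,  36.5]), 5.2, np.float64(0.0646)), (np.int32(135), array([553.8, -63.5]), array([96.9, 15.1]), 5.4, np.float64(0.0565)), (np.int32(90), array([ 572.1, -168.3]), array([32. , 66.3]), 6.6, np.float64(0.067)), (np.int32(35), array([ 547.8, -174.9]), array([11.9, 46.9]), 5.3, np.float64(0.063))]
ball [(np.int32(225), array([ 691.1, -238.8]), array([104. ,  16.6]), 85.7, np.float64(0.2155)), (np.int32(126), array([ 566.6, -203.9]), array([32.5, 30.4]), 89.4, np.float64(0.2087))]
[ 17 137 158] [ 11 187  64] [ 11 183  67]
```

View pics/topz.png

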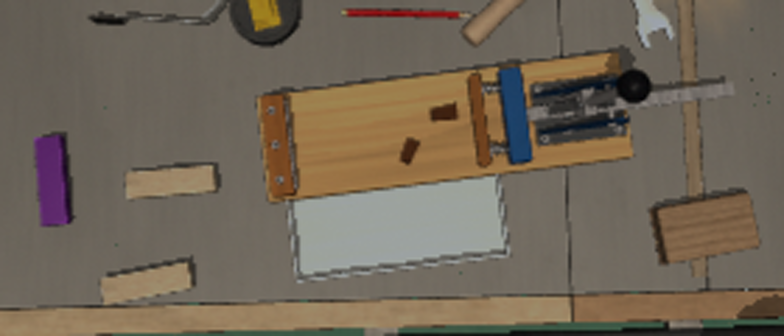

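Chips at clamp (16,-68) and (-22,-25) mm, yaw about 5.5°. Ball height, pad gap (about 202 mm) and the object sizes all match the description. First I plan the block pick.

```bash
cat >> h.py <<'E'
PSI=np.radians(5.5); O=np.array([.5444,.0409])
def c2w(x,y): return O+np.array([x*np.cos(PSI)-y*np.sin(PSI), x*np.sin(PSI)+y*np.cos(PSI)])
def w2c(x,y): q=np.array([x,y])-O; return np.array([q@[np.cos(PSI),np.sin(PSI)], q@[-np.sin(PSI),np.cos(PSI)]])
def go(x,y,z,h):
    """turn (deg, tool) then shift (mm, tool axes after the turn) to bring the grasp point to x,y,z with closing heading h"""
    s=env.get_state(); r=R.from_rotvec(s["ee_rot"]); best=None
    for hh in (h,h+180):
        a=np.radians(hh); T=R.from_matrix(np.array([[-np.sin(a),np.cos(a),0],[np.cos(a),np.sin(a),0],[0,0,-1.]]))
        t=np.degrees((r.inv()*T).as_rotvec())
        if best is None or abs(t[2])<abs(best[0][2]): best=(t,T)
    t,T=best; tcp=np.array([x,y,z+env.hold_point_z])
    print('clk %.2f'%s["clock"],'turn',t.round(1),'shift mm',(1000*T.inv().apply(tcp-s["position"])).round(1),'F',s["wrist_force"].round(1),'w %.4f'%(s["gripper_width"]*.093),'gf %.1f'%s["gripper_force"],'q7 %.2f'%s["qpos"][6])
E
python3 -c "
from h import *
go(.4304,-.3105,.10,9)"
```

```text
clk 0.10 turn [ -0.1  -0.1 -81.2] shift mm [268.  277.  136.4] F [-0.2  0.4 -0.3] w 0.0928 gf 0.0 q7 -0.04
```

```bash
python3 -m pendant '[[0,0,0,0,0,-6.75,0.093],[0,0,0,0,0,-6.75,0.093],[0,0,0,0,0,-6.75,0.093],[0,0,0,0,0,-6.75,0.093],[0,0,0,0,0,-6.75,0.093],[0,0,0,0,0,-6.75,0.093],[0,0,0,0,0,-6.75,0.093],[0,0,0,0,0,-6.75,0.093]]'
python3 -m pendant '[[0,0,0,0,0,-6.75,0.093],[0,0,0,0,0,-6.75,0.093],[0,0,0,0,0,-6.75,0.093],[0,0,0,0,0,-6.75,0.093],[0,0,0,0,0,0,0.093],[0.025,0.025,0,0,0,0,0.093],[0.025,0.025,0,0,0,0,0.093],[0.025,0.025,0,0,0,0,0.093]]'
python3 -m pendant '[[0.025,0.025,0,0,0,0,0.093],[0.025,0.025,0,0,0,0,0.093],[0.025,0.025,0,0,0,0,0.093],[0.025,0.025,0,0,0,0,0.093],[0.025,0.025,0.02,0,0,0,0.093],[0.025,0.025,0.03,0,0,0,0.093],[0.02,0.025,0.03,0,0,0,0.093],[0,0,0.02,0,0,0,0.093]]'
python3 - <<'E'
from h import *
go(.4304,-.3105,.031,9)
p,d,c=cam("top");W=cloud(d,c); print(blob(W,.027,.042,(.36,.5,-.4,-.25)))
E
```

```text
clock: 0.77
position: [0.1987, -0.6187, 0.404]
ee_rot: [-2.538, -1.849, -0.001]
wrist_force: [0.1, 0.4, -0.2]
gripper_width: 0.999
gripper_force: 0.0
clock: 1.43
position: [0.2615, -0.5325, 0.4042]
ee_rot: [-2.051, -2.379, -0.001]
wrist_force: [1.2, 0.2, -0.4]
gripper_width: 0.997
gripper_force: 0.0
clock: 2.1
position: [0.4093, -0.336, 0.3081]
ee_rot: [-2.035, -2.393, -0.009]
wrist_force: [0.7, 0.2, 1.2]
gripper_width: 1.001
gripper_force: 0.0
clk 2.10 turn [ 0.2 -0.3  0.2] shift mm [ 21.9  24.8 109.8] F [0.7 0.2 1.2] w 0.0931 gf 0.0 q7 0.51
[(np.int32(600), array([ 429.4, -304.7]), array([61.8, 94.1]), 8.8, np.float64(0.034))]
```

```bash
python3 -m pendant '[[0.011,0.012,0,0,0,0,0.093],[0.011,0.013,0.01,0,0,0,0.093],[0,0,0.02,0,0,0,0.093],[0,0,0.02,0,0,0,0.093],[0,0,0.02,0,0,0,0.093],[0,0,0.02,0,0,0,0.093],[0,0,0.012,0,0,0,0.093],[0,0,0.0,0,0,0,0.093]]'
python3 - <<'E'
from h import *
go(.4304,-.3105,.031,9)
E
python3 -m pendant '[[0,0,0,0,0,0,0.093],[0,0,0.0,0,0,0,0.06],[0,0,0,0,0,0,0.05],[0,0,0,0,0,0,0.05],[0,0,0,0,0,0,0.05],[0,0,0,0,0,0,0.05],[0,0,0,0,0,0,0.05],[0,0,0,0,0,0,0.05]]'
```

```text
clock: 2.82
position: [0.4252, -0.3176, 0.2054]
ee_rot: [-2.046, -2.378, 0.003]
wrist_force: [0.1, -0.0, 0.7]
gripper_width: 0.998
gripper_force: 0.0
clk 2.82 turn [-0.3 -0.1 -0.4] shift mm [6.2 6.2 7.1] F [ 0.1 -0.   0.7] w 0.0928 gf 0.0 q7 0.37
clock: 3.48
position: [0.4269, -0.3171, 0.208]
ee_rot: [2.043, 2.384, 0.001]
wrist_force: [-0.0, 0.7, 4.1]
gripper_width: 0.687
gripper_force: 30.0
```

```bash
python3 -m pendant '[[0,0,0,0,0,0,0.093],[0,0,0,0,0,0,0.093],[0,0,0,0,0,0,0.093],[0,0,0.0,0,0,0,0.093],[0.006,0,0.01,0,0,0,0.093],[0,0,0,0,0,0,0.093],[0,0,0,0,0,0,0.093],[0,0,0,0,0,0,0.093]]'
python3 -m pendant '[[0,0,0,0,0,0,0.05],[0,0,0.0,0,0,0,0.05],[0,0,0,0,0,0,0.05],[0,0,0,0,0,0,0.05],[0,0,0,0,0,0,0.05],[0,0,0,0,0,0,0.05],[0,0,0,0,0,0,0.05],[0,0,0,0,0,0,0.05]]'
```

```text
clock: 4.15
position: [0.4256, -0.3111, 0.1974]
ee_rot: [-2.044, -2.385, 0.0]
wrist_force: [-0.1, -0.4, 0.3]
gripper_width: 0.999
gripper_force: 0.0
clock: 4.82
position: [0.4256, -0.3111, 0.1974]
ee_rot: [2.044, 2.385, 0.0]
wrist_force: [-0.2, -0.5, 0.2]
gripper_width: 0.685
gripper_force: 30.0
```

```bash
python3 -m pendant '[[0,0,-0.02,0,0,0,0.05],[0,0,-0.03,0,0,0,0.05],[0,0,-0.03,0,0,0,0.05],[0,0,-0.03,0,0,0,0.05],[0,0,-0.03,0,0,0,0.05],[0,0,-0.03,0,0,0,0.05],[0,0,-0.01,0,0,0,0.05],[0,0,0,0,0,0,0.05]]'
python3 - <<'E'
from h import *
x,y=c2w(.092,-.037); print(x,y)
go(x,y,.14,5.5)
E
```

```text
clock: 5.48
position: [0.426, -0.3111, 0.3797]
ee_rot: [2.041, 2.381, 0.001]
wrist_force: [-0.3, -0.3, -1.0]
gripper_width: 0.69
gripper_force: 30.0
0.6395227430930287 0.012888149892274988
clk 5.48 turn [0.2 0.2 3.3] shift mm [302.1 243.6  72.4] F [-0.3 -0.3 -1. ] w 0.0642 gf 30.0 q7 0.50
```

```bash
python3 -m pendant '[[0.02,0,0,0,0,3.3,0.05],[0.037,0,0,0,0,0,0.05],[0.037,0,0,0,0,0,0.05],[0.037,0,0,0,0,0,0.05],[0.037,0,0,0,0,0,0.05],[0.037,0,0,0,0,0,0.05],[0.037,0,0,0,0,0,0.05],[0.037,0,0,0,0,0,0.05]]'
python3 -m pendant '[[0.022,0.02,0,0,0,0,0.05],[0,0.035,0,0,0,0,0.05],[0,0.035,0,0,0,0,0.05],[0,0.035,0,0,0,0,0.05],[0,0.035,0,0,0,0,0.05],[0,0.035,0,0,0,0,0.05],[0,0.035,0,0,0,0,0.05],[0,0.014,0,0,0,0,0.05]]'
python3 - <<'E'
from h import *
x,y=c2w(.092,-.037); print(x,y)
go(x,y,.0625,5.5)
p,d,c=cam("side");save('s1',p,1.42)
p,d,c=cam("top");save('t1',p[170:290,150:430],2.8);W=cloud(d,c)
E
```

```text
clock: 6.15
position: [0.3963, -0.0321, 0.3756]
ee_rot: [-2.11, -2.323, 0.004]
wrist_force: [-0.4, 0.8, -0.4]
gripper_width: 0.683
gripper_force: 30.0
clock: 6.82
position: [0.6414, 0.0121, 0.3736]
ee_rot: [-2.111, -2.324, 0.001]
wrist_force: [-0.4, 0.0, -0.8]
gripper_width: 0.683
gripper_force: 30.0
0.6395227430930287 0.012888149892274988
clk 6.82 turn [-0.1 -0.  -0. ] shift mm [  0.9  -1.7 143.8] F [-0.4  0.  -0.8] w 0.0635 gf 30.0 q7 -0.21
```

View pics/s1.png

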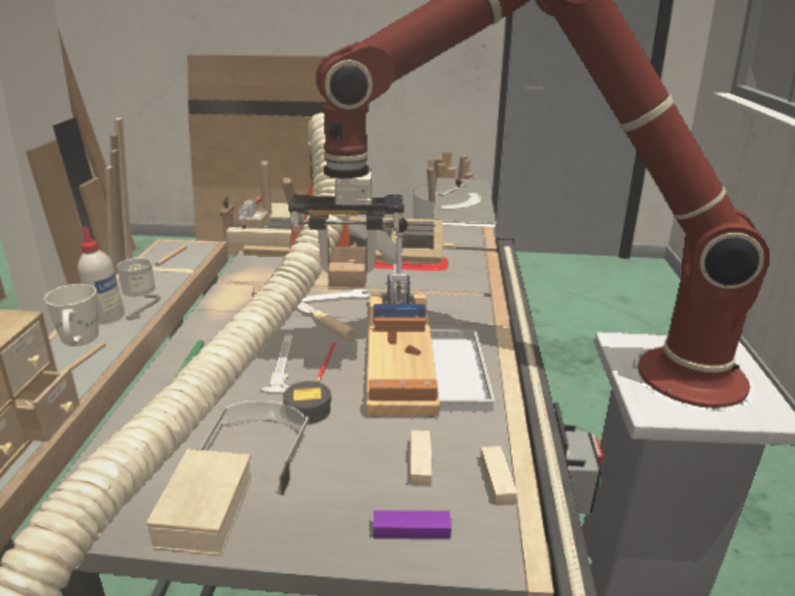

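Block is held above the back of the bed; the chips are unmoved at (391,337) and (412,350). I need the hose clearance before lowering.

Run:
```python
from h import *
for n in("top","side"):
    d=np.load(n+'0.npz')['d'];W=cloud(d,env.get_calibration(n)).reshape(-1,3)
    for y in(-.25,-.2,-.15,-.1,-.05,0,.05,.1):
        q=W[(abs(W[:,1]-y)<.02)&(W[:,2]>.07)&(W[:,0]>.62)&(W[:,0]<.95)]
        if len(q): print(n,y,len(q),q[q[:,0].argmin()].round(3),'zmax',q[:,2].max().round(3))
```

```text
top -0.25 526 [ 0.681 -0.257  0.213] zmax 0.279
top -0.2 459 [ 0.689 -0.219  0.186] zmax 0.228
top -0.15 428 [ 0.705 -0.169  0.15 ] zmax 0.196
top -0.1 402 [ 0.725 -0.117  0.133] zmax 0.161
top -0.05 374 [ 0.746 -0.068  0.093] zmax 0.137
top 0 334 [ 0.767 -0.017  0.079] zmax 0.12
top 0.05 310 [0.785 0.034 0.077] zmax 0.103
top 0.1 276 [0.801 0.084 0.07 ] zmax 0.096
side -0.25 441 [ 0.68  -0.269  0.216] zmax 0.285
side -0.2 417 [ 0.688 -0.214  0.19 ] zmax 0.227
side -0.15 437 [ 0.701 -0.167  0.148] zmax 0.193
side -0.1 426 [ 0.724 -0.116  0.132] zmax 0.16
side -0.05 399 [ 0.744 -0.068  0.091] zmax 0.135
side 0 360 [ 0.766 -0.016  0.083] zmax 0.113
side 0.05 329 [0.784 0.033 0.078] zmax 0.102
side 0.1 284 [0.802 0.081 0.078] zmax 0.092
```

```bash
python3 -m pendant '[[0.001,-0.002,0.02,0,0,0,0.05],[0,0,0.025,0,0,0,0.05],[0,0,0.025,0,0,0,0.05],[0,0,0.025,0,0,0,0.05],[0,0,0.02,0,0,0,0.05],[0,0,0.015,0,0,0,0.05],[0,0,0.01,0,0,0,0.05],[0,0,0.003,0,0,0,0.05]]'
python3 - <<'E'
from h import *
x,y=c2w(.092,-.037)
go(x,y,.0615,5.5)
E
```

```text
clock: 7.58
position: [0.6343, 0.0124, 0.2314]
ee_rot: [-2.109, -2.323, 0.008]
wrist_force: [-0.1, 0.3, -0.1]
gripper_width: 0.687
gripper_force: 30.0
clk 7.58 turn [-0.4  0.   0. ] shift mm [0.  5.2 2.6] F [-0.1  0.3 -0.1] w 0.0639 gf 30.0 q7 -0.28
```

```bash
python3 -m pendant '[[0,0,0.002,0,0,0,0.05],[0,0,0,0,0,0,0.05],[0,0,0,0,0,0,0.05],[0,-0.006,0,0,0,0,0.05],[0,-0.009,0,0,0,0,0.05],[0,-0.009,0,0,0,0,0.05],[0,-0.009,0,0,0,0,0.05],[0,-0.009,0,0,0,0,0.05]]'
python3 -m pendant '[[0,-0.009,0,0,0,0,0.05],[0,-0.009,0,0,0,0,0.05],[0,-0.009,0,0,0,0,0.05],[0,-0.009,0,0,0,0,0.05],[0,-0.009,0,0,0,0,0.05],[0,-0.009,0,0,0,0,0.05],[0,-0.009,0,0,0,0,0.05],[0,0,0,0,0,0,0.05]]'
python3 - <<'E'
from h import *
s=env.get_state();print(w2c(*s["position"][:2]))
go(*c2w(-.055,-.037),.0615,5.5)
p,d,c=cam("top");save('t2',p[150:300,200:400],4)
E
```

```text
clock: 8.25
position: [0.5939, 0.0086, 0.2333]
ee_rot: [2.111, 2.325, 0.002]
wrist_force: [-0.1, 0.5, -1.4]
gripper_width: 0.685
gripper_force: 30.0
clock: 8.92
position: [0.5301, 0.0024, 0.2331]
ee_rot: [-2.112, -2.325, 0.002]
wrist_force: [-0.1, 0.2, -1.3]
gripper_width: 0.688
gripper_force: 30.0
[-0.01797474 -0.03697104]
clk 8.92 turn [-0.1  0.   0. ] shift mm [ -0.  -37.    4.3] F [-0.1  0.2 -1.3] w 0.0640 gf 30.0 q7 -0.34
```

View pics/t2.png

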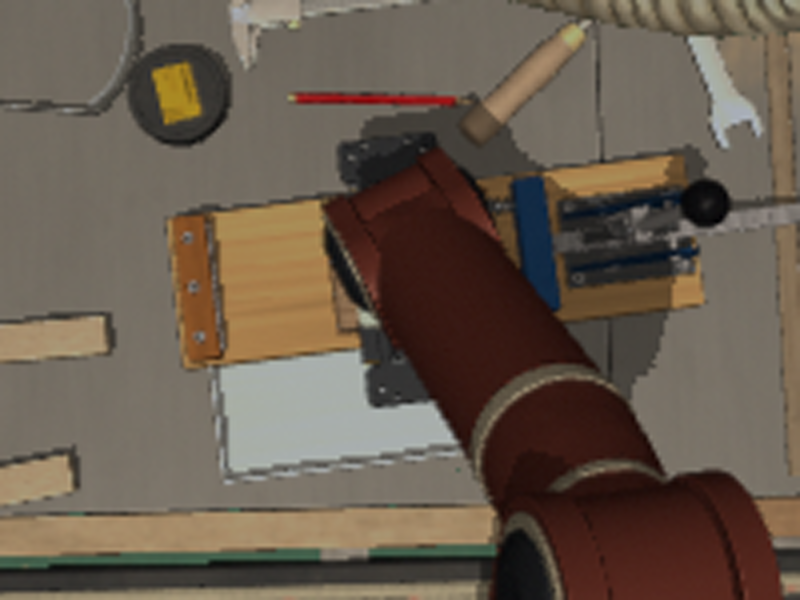

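The arm hides the chips and the block rides about 4 mm high. I'll finish the sweep, then lift and look.

```bash
python3 -m pendant '[[0,-0.006,0.001,0,0,0,0.05],[0,-0.007,0.001,0,0,0,0.05],[0,-0.007,0,0,0,0,0.05],[0,-0.007,0,0,0,0,0.05],[0,-0.007,0,0,0,0,0.05],[0,-0.006,0,0,0,0,0.05],[0,0,0,0,0,0,0.05],[0,0,0,0,0,0,0.05]]'
python3 -m pendant '[[0,0,-0.02,0,0,0,0.05],[0,0,-0.03,0,0,0,0.05],[0,0,-0.03,0,0,0,0.05],[-0.02,0,-0.02,0,0,0,0.05],[-0.035,0,0,0,0,0,0.05],[-0.035,0,0,0,0,0,0.05],[-0.035,0,0,0,0,0,0.05],[-0.035,0,0,0,0,0,0.05]]'
python3 - <<'E'
from h import *
go(*c2w(-.055,-.037),.0615,5.5)
p,d,c=cam("top");save('t3',p[150:300,200:400],4)
E
```

```text
clock: 9.63
position: [0.4918, -0.0012, 0.2304]
ee_rot: [2.112, 2.326, 0.0]
wrist_force: [0.5, 0.0, -0.9]
gripper_width: 0.687
gripper_force: 30.0
clock: 10.3
position: [0.5076, -0.1622, 0.3307]
ee_rot: [2.111, 2.325, 0.001]
wrist_force: [0.2, 1.5, -0.7]
gripper_width: 0.682
gripper_force: 3.0
clk 10.30 turn [0.1 0.  0. ] shift mm [161.6   1.1 101.9] F [ 0.2  1.5 -0.7] w 0.0635 gf 3.0 q7 0.05
```

View pics/t3.png

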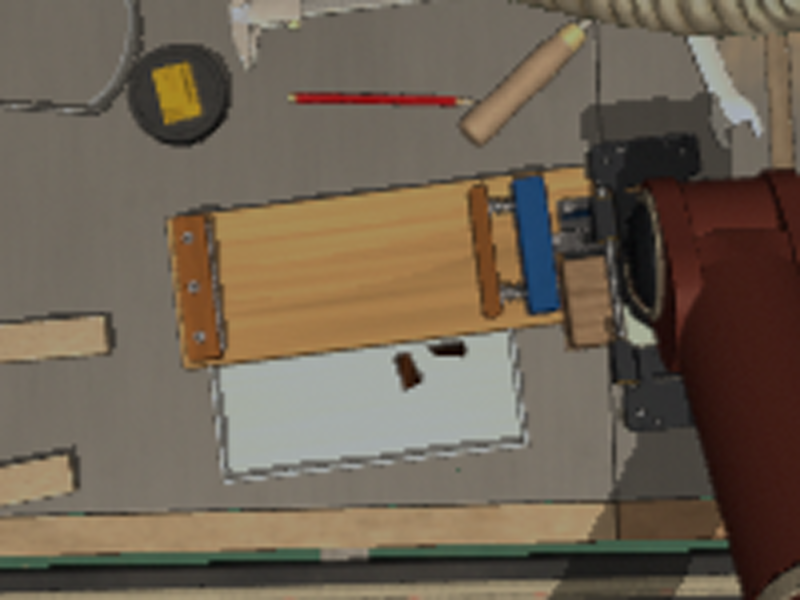

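Both chips are in the tray at (408,370) and (447,348), and the bed is clear. The grip force has dropped to 3 N, so I'll hold still until it recovers.

```bash
python3 -m pendant '[[0,0,0,0,0,0,0.05],[0,0,0,0,0,0,0.05],[0,0,0,0,0,0,0.05],[0,0,0,0,0,0,0.05],[0,0,0,0,0,0,0.05],[0,0,0,0,0,0,0.05],[0,0,0,0,0,0,0.05],[0,0,0,0,0,0,0.05]]'
python3 - <<'E'
from h import *
go(.43,-.31,.16,5.5)
s=env.get_state();print(w2c(*s["position"][:2]))
for n in("side",):
    p,d,c=cam(n);W=cloud(d,c); print(blob(W,.10,.17,(.38,.62,-.22,-.08),cv2.cvtColor(p,cv2.COLOR_RGB2HSV)[...,1]>90)); save('s4',p[100:280,200:420],3.4)
E
```

```text
clock: 11.02
position: [0.5074, -0.1601, 0.3304]
ee_rot: [2.111, 2.326, 0.0]
wrist_force: [0.1, 0.4, -0.9]
gripper_width: 0.684
gripper_force: 30.0
clk 11.02 turn [ 0.  -0.   0.1] shift mm [-141.8  -91.4    3.1] F [ 0.1  0.4 -0.9] w 0.0637 gf 30.0 q7 0.05
[-0.05612358 -0.19650623]
[]
```

View pics/s4.png

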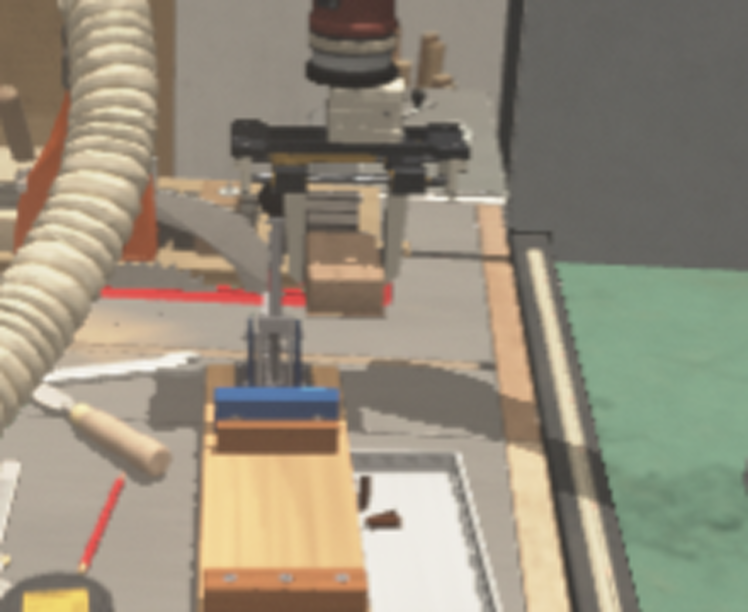

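Grip is back to 30 N and the block is still held. I'll pull it forward first, away from the lever, then take it right.

```bash
python3 -m pendant '[[0,-0.02,0,0,0,0,0.05],[0,-0.035,0,0,0,0,0.05],[0,-0.035,0,0,0,0,0.05],[0,0,0,0,0,0,0.05],[-0.03,0,0,0,0,0,0.05],[-0.03,0,0,0,0,0,0.05],[-0.03,0,0,0,0,0,0.05],[-0.03,0,0,0,0,0,0.05]]'
python3 -m pendant '[[-0.02,0,0.02,0,0,0,0.05],[0,0,0.02,0,0,0,0.05],[0,0,0.02,0,0,0,0.05],[0,0,0.02,0,0,0,0.05],[0,0,0.02,0,0,0,0.05],[0,0,0,0,0,0,0.05],[0,0,0,0,0,0,0.05],[0,0,0,0,0,0,0.05]]'
python3 - <<'E'
from h import *
go(.43,-.31,.030,5.5)
p,d,c=cam("side");W=cloud(d,c); save('s5',p[130:280,250:400],4)
E
```

```text
clock: 11.73
position: [0.4294, -0.2899, 0.3306]
ee_rot: [2.111, 2.325, 0.0]
wrist_force: [-0.1, -0.6, -1.6]
gripper_width: 0.684
gripper_force: 30.0
clock: 12.4
position: [0.4318, -0.3086, 0.2312]
ee_rot: [2.111, 2.325, 0.001]
wrist_force: [-0.2, -0.3, -0.5]
gripper_width: 0.689
gripper_force: 30.0
clk 12.40 turn [0.1 0.  0. ] shift mm [-1.2 -1.9 33.9] F [-0.2 -0.3 -0.5] w 0.0640 gf 30.0 q7 0.27
```

View pics/s5.png

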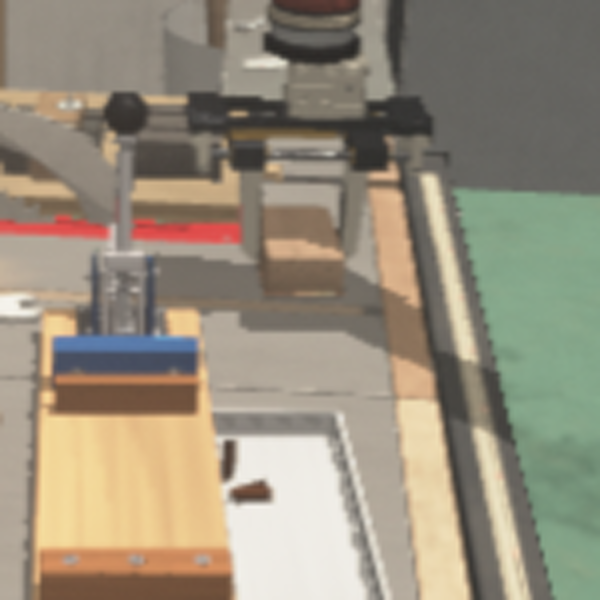

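Block hangs upright in the grip above the free table, about 30 mm up. Lowering it gently.

```bash
python3 -m pendant '[[0,0,0.008,0,0,0,0.05],[0,0,0.006,0,0,0,0.05],[0,0,0.002,0,0,0,0.05],[0,0,0.002,0,0,0,0.05],[0,0,0.002,0,0,0,0.05],[0,0,0,0,0,0,0.05],[0,0,0,0,0,0,0.05],[0,0,0,0,0,0,0.05]]'
python3 -m pendant '[[0,0,0.0025,0,0,0,0.05],[0,0,0.0025,0,0,0,0.05],[0,0,0.002,0,0,0,0.05],[0,0,0,0,0,0,0.05],[0,0,0,0,0,0,0.05],[0,0,0,0,0,0,0.05],[0,0,0,0,0,0,0.05],[0,0,0,0,0,0,0.05]]'
```

```text
clock: 13.12
position: [0.4312, -0.3085, 0.2104]
ee_rot: [2.112, 2.326, 0.0]
wrist_force: [0.0, -0.0, 0.6]
gripper_width: 0.684
gripper_force: 30.0
clock: 13.78
position: [0.4312, -0.3085, 0.2034]
ee_rot: [2.112, 2.326, 0.0]
wrist_force: [-0.4, -0.1, -0.0]
gripper_width: 0.685
gripper_force: 30.0
```

```bash
python3 -m pendant '[[0,0,0.0025,0,0,0,0.05],[0,0,0.002,0,0,0,0.05],[0,0,0,0,0,0,0.05],[0,0,0,0,0,0,0.05],[0,0,0,0,0,0,0.05],[0,0,0,0,0,0,0.05],[0,0,0,0,0,0,0.05],[0,0,0,0,0,0,0.05]]'
python3 -m pendant '[[0,0,0.001,0,0,0,0.05],[0,0,0,0,0,0,0.05],[0,0,0,0,0,0,0.093],[0,0,0,0,0,0,0.093],[0,0,0,0,0,0,0.093],[0,0,0,0,0,0,0.093],[0,0,0,0,0,0,0.093],[0,0,0,0,0,0,0.093]]'
python3 -m pendant '[[0,0,-0.02,0,0,0,0.093],[0,0,-0.035,0,0,0,0.093],[0,0,-0.035,0,0,0,0.093],[0,0,-0.035,0,0,0,0.093],[0,0,-0.035,0,0,0,0.093],[0,0,-0.02,0,0,0,0.093],[0,0,0,0,0,0,0.093],[0,0,0,0,0,0,0.093]]'
python3 - <<'E'
from h import *
p,d,c=cam("top");W=cloud(d,c);print(blob(W,.027,.042,(.36,.5,-.4,-.25)),blob(W,.012,.03,(.2,.6,.15,.36)))
go(.498,.2833,.12,3.1)
E
```

```text
clock: 14.45
position: [0.4312, -0.3085, 0.1989]
ee_rot: [2.112, 2.326, 0.0]
wrist_force: [0.3, -0.3, -1.0]
gripper_width: 0.682
gripper_force: 30.0
clock: 15.12
position: [0.4312, -0.3085, 0.1979]
ee_rot: [2.112, 2.326, 0.0]
wrist_force: [-0.2, -0.4, -0.7]
gripper_width: 0.996
gripper_force: 0.0
clock: 15.78
position: [0.4311, -0.3085, 0.3788]
ee_rot: [2.111, 2.324, -0.0]
wrist_force: [0.8, 0.3, -0.3]
gripper_width: 1.001
gripper_force: 0.0
[(np.int32(593), array([ 431.6, -301.4]), array([61.9, 91.5]), 5.6, np.float64(0.0339)), (np.int32(25), array([ 436.4, -358.5]), array([58.8,  4. ]), 5.0, np.float64(0.0328))] [(np.int32(313), array([497.8, 283.2]), array([30.2, 99.6]), 3.4, np.float64(0.0219)), (np.int32(307), array([385.6, 310. ]), array([29.8, 99.6]), 9.7, np.float64(0.0219))]
clk 15.83 turn [-0.1 -0.   2.4] shift mm [587.2  99.2  90.1] F [-0.3 -0.3 -0.8] w 0.0927 gf 0.0 q7 0.39
```

Block sits flat on the table at its original place. Next, stave 1.

```bash
python3 -m pendant '[[0,0.02,0,0,0,2.4,0.093],[0.015,0.03,0,0,0,0,0.093],[0.025,0.025,0,0,0,0,0.093],[0.03,0.024,0,0,0,0,0.093],[0.038,0,0,0,0,0,0.093],[0.038,0,0,0,0,0,0.093],[0.038,0,0,0,0,0,0.093],[0.038,0,0,0,0,0,0.093]]'
python3 -m pendant '[[0.038,0,0,0,0,0,0.093],[0.038,0,0,0,0,0,0.093],[0.038,0,0,0,0,0,0.093],[0.038,0,0,0,0,0,0.093],[0.038,0,0,0,0,0,0.093],[0.038,0,0,0,0,0,0.093],[0.038,0,0,0,0,0,0.093],[0.038,0,0,0,0,0,0.093]]'
python3 -m pendant '[[0.038,0,0.01,0,0,0,0.093],[0.015,0,0.02,0,0,0,0.08],[0.006,0,0.03,0,0,0,0.07],[0,0,0.03,0,0,0,0.07],[0,0,0,0,0,0,0.07],[0,0,0,0,0,0,0.07],[0,0,0,0,0,0,0.07],[0,0,0,0,0,0,0.07]]'
python3 - <<'E'
from h import *
go(.498,.2833,.022,3.3)
E
```

```text
clock: 16.5
position: [0.5236, -0.1018, 0.376]
ee_rot: [2.162, 2.222, -0.018]
wrist_force: [5.2, -14.6, 8.5]
gripper_width: 1.0
gripper_force: 2.2
clock: 17.17
position: [0.5006, 0.2244, 0.3756]
ee_rot: [-2.159, -2.28, 0.007]
wrist_force: [1.3, 0.3, 0.4]
gripper_width: 1.001
gripper_force: 0.0
clock: 17.83
position: [0.4988, 0.2818, 0.2893]
ee_rot: [2.161, 2.279, 0.004]
wrist_force: [1.3, -0.1, 1.0]
gripper_width: 0.753
gripper_force: 0.0
clk 17.83 turn [ 0.1 -0.1 -0.2] shift mm [  1.5  -0.7 100. ] F [ 1.3 -0.1  1. ] w 0.0701 gf 0.0 q7 -0.85
```

I brushed something at about y=-0.10, most likely the ball knob, because the fingertips were only at z=0.19. Checking the lever and jaw.

```bash
cat >> h.py <<'E'
def look(name=None,crop=None,s=4):
    p,d,c=cam("top");W=cloud(d,c)
    hsv=cv2.cvtColor(p,cv2.COLOR_RGB2HSV)
    for n,b in(('jaw',blob(W,.059,.072,(.3,.7,-.15,.15),(hsv[...,0]>95)&(hsv[...,0]<125)&(hsv[...,1]>120))),('pad',blob(W,.05,.062,(.45,.65,-.12,.12),(hsv[...,0]<20)&(hsv[...,1]>150))),('ball',blob(W,.17,.24,(.5,.62,-.25,-.08)))):
        for q in b:
            if q[0]>30: print(n,'clamp',(1000*w2c(*(q[1]/1000))).round(1),q)
    if name: save(name,p[crop[0]:crop[1],crop[2]:crop[3]] if crop else p,s)
    return p,W
E
python3 - <<'E'
from h import *
look()
z=np.load('top0.npz');p,W=z['p'],cloud(z['d'],env.get_calibration("top"));hsv=cv2.cvtColor(p,cv2.COLOR_RGB2HSV)
print('before');print(blob(W,.059,.072,(.3,.7,-.15,.15),(hsv[...,0]>95)&(hsv[...,0]<125)&(hsv[...,1]>120)),blob(W,.05,.062,(.45,.65,-.12,.12),(hsv[...,0]<20)&(hsv[...,1]>150)))
E
```

```text
jaw clamp [  -1.  -130.7] (np.int32(241), array([555.9, -89.3]), array([102.2,  22.5]), 5.3, np.float64(0.0647))
pad clamp [ -0.2 -91.5] (np.int32(127), array([553. , -50.2]), array([99.7, 13.1]), 5.9, np.float64(0.0562))
ball clamp [-1.000e-01 -2.457e+02] (np.int32(124), array([ 567.9, -203.7]), array([31.2, 31.9]), 50.3, np.float64(0.2087))
before
[(np.int32(236), array([ 557.5, -101.4]), array([101.8,  22.7]), 5.8, np.float64(0.0649))] [(np.int32(134), array([553.7, -62.4]), array([96.9, 13. ]), 5.5, np.float64(0.0564))]
```

I accidentally worked the lever for one full stroke. The jaw advanced one 12 mm tooth and the lever is back at rest, so nothing was shoved and nothing is damaged. I'll carry on and keep the tool higher near the lever. Now picking stave 1.

```bash
python3 -m pendant '[[0.0015,0,0.02,0,0,0,0.07],[0,0,0.025,0,0,0,0.07],[0,0,0.025,0,0,0,0.07],[0,0,0.018,0,0,0,0.07],[0,0,0.01,0,0,0,0.07],[0,0,0,0,0,0,0.07],[0,0,0,0,0,0,0.07],[0,0,0,0,0,0,0.07]]'
python3 -c "
from h import *
go(.498,.2833,.022,3.3)"
```

```text
clock: 18.55
position: [0.4988, 0.2838, 0.1914]
ee_rot: [2.16, 2.28, 0.005]
wrist_force: [-0.4, -0.0, -0.1]
gripper_width: 0.753
gripper_force: 0.0
clk 18.55 turn [ 0.2 -0.1 -0.2] shift mm [-0.5 -0.8  2.1] F [-0.4 -0.  -0.1] w 0.0700 gf 0.0 q7 -0.92
```

```bash
python3 -m pendant '[[0,0,0.002,0,0,0,0.02],[0,0,0,0,0,0,0.02],[0,0,0,0,0,0,0.02],[0,0,0,0,0,0,0.02],[0,0,0,0,0,0,0.02],[0,0,0,0,0,0,0.02],[0,0,0,0,0,0,0.02],[0,0,0,0,0,0,0.02]]'
python3 -m pendant '[[0,0,-0.02,0,0,0,0.02],[0,0,-0.03,0,0,0,0.02],[0,0,-0.03,0,0,0,0.02],[0,0,-0.02,0,0,0,0.02],[0,0,0,0,0,0,0.02],[0,0,0,0,0,0,0.02],[0,0,0,0,0,0,0.02],[0,0,0,0,0,0,0.02]]'
python3 -c "
from h import *
go(*c2w(0,.062),.12,95.5)"
```

```text
clock: 19.22
position: [0.4981, 0.2834, 0.1879]
ee_rot: [-2.16, -2.281, 0.0]
wrist_force: [-0.0, -0.3, 1.1]
gripper_width: 0.319
gripper_force: 30.0
clock: 19.88
position: [0.4977, 0.2828, 0.2862]
ee_rot: [-2.16, -2.28, 0.005]
wrist_force: [-0.1, -0.4, -1.2]
gripper_width: 0.319
gripper_force: 30.0
clk 19.88 turn [-0.1  0.2 87.6] shift mm [ 23.3 183.3  -1.1] F [-0.1 -0.4 -1.2] w 0.0297 gf 30.0 q7 -0.85
```

```bash
python3 -m pendant '[[0,0,0,0,0,6.7,0.02],[0,0,0,0,0,6.7,0.02],[0,0,0,0,0,6.7,0.02],[0,0,0,0,0,6.7,0.02],[0,0,0,0,0,6.7,0.02],[0,0,0,0,0,6.7,0.02],[0,0,0,0,0,6.7,0.02],[0,0,0,0,0,6.7,0.02]]'
python3 -m pendant '[[0,0,0,0,0,6.8,0.02],[0,0,0,0,0,6.8,0.02],[0,0,0,0,0,6.8,0.02],[0,0,0,0,0,6.8,0.02],[0,0,0,0,0,6.8,0.02],[0.003,0.03,0,0,0,0,0.02],[0.004,0.03,0,0,0,0,0.02],[0.004,0.03,0,0,0,0,0.02]]'
python3 -m pendant '[[0.004,0.03,0,0,0,0,0.02],[0.004,0.03,0,0,0,0,0.02],[0.004,0.03,0,0,0,0,0.02],[0,0.003,0,0,0,0,0.02],[0,0,0,0,0,0,0.02],[0,0,0,0,0,0,0.02],[0,0,0,0,0,0,0.02],[0,0,0,0,0,0,0.02]]'
python3 -c "
from h import *
go(*c2w(0,.062),.052,95.5)"
```

```text
clock: 20.55
position: [0.4977, 0.2832, 0.2862]
ee_rot: [2.959, 1.053, -0.005]
wrist_force: [0.6, -0.5, 0.1]
gripper_width: 0.319
gripper_force: 30.0
clock: 21.22
position: [0.5172, 0.1945, 0.2863]
ee_rot: [3.136, 0.155, -0.004]
wrist_force: [-0.6, -0.9, -0.3]
gripper_width: 0.322
gripper_force: 30.0
clock: 21.88
position: [0.5381, 0.1055, 0.2875]
ee_rot: [-3.137, -0.156, 0.001]
wrist_force: [-0.4, 0.6, -0.8]
gripper_width: 0.318
gripper_force: 30.0
clk 21.88 turn [-0.1  0.   0.2] shift mm [ 0.   2.9 68.2] F [-0.4  0.6 -0.8] w 0.0296 gf 30.0 q7 -1.72
```

```bash
python3 -m pendant '[[0,0.003,0.015,0,0,0,0.02],[0,0,0.02,0,0,0,0.02],[0,0,0.02,0,0,0,0.02],[0,0,0.008,0,0,0,0.02],[0,0,0.003,0,0,0,0.02],[0,0,0,0,0,0,0.02],[0,0,0,0,0,0,0.02],[0,0,0,0,0,0,0.02]]'
python3 -c "
from h import *
go(*c2w(0,.062),.051,95.5)"
```

```text
clock: 22.55
position: [0.5393, 0.1008, 0.2229]
ee_rot: [-3.137, -0.152, -0.003]
wrist_force: [-0.1, -0.7, -0.5]
gripper_width: 0.322
gripper_force: 30.0
clk 22.55 turn [-0.  -0.1  0. ] shift mm [-0.7 -1.9  4.6] F [-0.1 -0.7 -0.5] w 0.0299 gf 30.0 q7 -1.72
```

```bash
python3 -m pendant '[[0,0,0.002,0,0,0,0.02],[0,0,0.002,0,0,0,0.02],[0,0,0,0,0,0,0.02],[0,0,0.001,0,0,0,0.02],[0,0,0,0,0,0,0.02],[0,0,0,0,0,0,0.045],[0,0,0,0,0,0,0.045],[0,0,0,0,0,0,0.045]]'
python3 -m pendant '[[0,0,0,0,0,0,0.045],[0,0,-0.01,0,0,0,0.045],[0,0,-0.03,0,0,0,0.045],[0,0,-0.03,0,0,0,0.045],[0,0,-0.03,0,0,0,0.045],[0,0,-0.02,0,0,0,0.045],[0,0,0,0,0,0,0.045],[0,0,0,0,0,0,0.07]]'
python3 -c "
from h import *
go(.3856,.3105,.12,9.7)"
```

```text
clock: 23.22
position: [0.5389, 0.1004, 0.2168]
ee_rot: [-3.138, -0.151, -0.0]
wrist_force: [-0.5, -0.0, 0.5]
gripper_width: 0.465
gripper_force: 0.0
clock: 23.88
position: [0.539, 0.1004, 0.3385]
ee_rot: [-3.137, -0.151, -0.005]
wrist_force: [0.3, 0.3, -0.6]
gripper_width: 0.516
gripper_force: 0.0
clk 23.88 turn [-0.2 -0.1 85.8] shift mm [-232.9  115.8   51.2] F [ 0.3  0.3 -0.6] w 0.0480 gf 0.0 q7 -1.71
```

```bash
python3 -m pendant '[[0,0,0,0,0,-6.7,0.07],[0,0,0,0,0,-6.7,0.07],[0,0,0,0,0,-6.7,0.07],[0,0,0,0,0,-6.7,0.07],[0,0,0,0,0,-6.7,0.07],[0,0,0,0,0,-6.7,0.07],[0,0,0,0,0,-6.7,0.07],[0,0,0,0,0,-6.7,0.07]]'
python3 -m pendant '[[0,0,0,0,0,-6.8,0.07],[0,0,0,0,0,-6.8,0.07],[0,0,0,0,0,-6.8,0.07],[0,0,0,0,0,-6.8,0.07],[0,0,0,0,0,-6.8,0.07],[0,0,0,0,0,-6.6,0.07],[0.03,-0.015,0,0,0,0,0.07],[0.03,-0.015,0,0,0,0,0.07]]'
python3 -m pendant '[[0.03,-0.015,0,0,0,0,0.07],[0.03,-0.015,0,0,0,0,0.07],[0.03,-0.015,0,0,0,0,0.07],[0.03,-0.015,0,0,0,0,0.07],[0.03,-0.015,0,0,0,0,0.07],[0.023,-0.011,0.03,0,0,0,0.07],[0,0,0.02,0,0,0,0.07],[0,0,0,0,0,0,0.07]]'
python3 -c "
from h import *
go(.3856,.3105,.0205,9.7)
p,W=look(); print(blob(W,.012,.03,(.2,.6,.15,.36)))
print(blob(W,.045,.056,(.45,.65,-.05,.13)))"
```

```text
clock: 24.55
position: [0.5383, 0.1002, 0.3352]
ee_rot: [-2.727, -1.557, 0.005]
wrist_force: [0.1, 0.2, -0.3]
gripper_width: 0.754
gripper_force: 0.0
clock: 25.22
position: [0.4995, 0.1525, 0.3349]
ee_rot: [-2.032, -2.394, 0.005]
wrist_force: [-1.1, 0.7, 0.4]
gripper_width: 0.752
gripper_force: 0.0
clock: 25.88
position: [0.3826, 0.3105, 0.2829]
ee_rot: [-2.018, -2.405, 0.016]
wrist_force: [0.1, -1.5, -0.6]
gripper_width: 0.754
gripper_force: 0.0
clk 25.88 turn [-0.5  0.3  0.3] shift mm [-0.5  2.9 95.1] F [ 0.1 -1.5 -0.6] w 0.0701 gf 0.0 q7 -0.95
jaw clamp [  -0.8 -130.7] (np.int32(240), array([556.1, -89.3]), array([102.4,  22.5]), 5.7, np.float64(0.0648))
pad clamp [ -0.6 -91.6] (np.int32(133), array([552.6, -50.3]), array([99.3, 13. ]), 5.4, np.float64(0.0569))
ball clamp [  -1.6 -246.1] (np.int32(124), array([ 566.4, -204.2]), array([32.7, 30.2]), 87.4, np.float64(0.2094))
[(np.int32(170), array([389.2, 288.6]), array([29.9, 54.2]), 9.8, np.float64(0.0218))]
[(np.int32(289), array([538.5, 102.2]), array([100.2,  30. ]), 5.3, np.float64(0.0516))]
```

Stave 1 lies flat on the bed (top 0.052, yaw 5.3°). Picking stave 2.

```bash
python3 -m pendant '[[0,0.0,0.02,0,0,0,0.07],[0,0.0,0.025,0,0,0,0.07],[0,0,0.025,0,0,0,0.07],[0,0,0.016,0,0,0,0.07],[0,0,0.009,0,0,0,0.07],[0,0,0,0,0,0,0.07],[0,0,0,0,0,0,0.07],[0,0,0,0,0,0,0.07]]'
python3 -c "
from h import *
go(.3856,.3105,.0205,9.7)"
python3 -m pendant '[[0,0,0.0,0,0,0,0.02],[0,0,0,0,0,0,0.02],[0,0,0,0,0,0,0.02],[0,0,0,0,0,0,0.02],[0,0,0,0,0,0,0.02],[0,0,0,0,0,0,0.02],[0,0,0,0,0,0,0.02],[0,0,0,0,0,0,0.02]]'
```

```text
clock: 26.6
position: [0.3859, 0.3106, 0.1929]
ee_rot: [2.026, 2.4, 0.003]
wrist_force: [-0.5, -0.1, -0.4]
gripper_width: 0.753
gripper_force: 0.0
clk 26.60 turn [ 0.1 -0.1 -0. ] shift mm [-0.  -0.4  5.1] F [-0.5 -0.1 -0.4] w 0.0701 gf 0.0 q7 -1.05
clock: 27.27
position: [0.3852, 0.3105, 0.1919]
ee_rot: [2.025, 2.402, -0.0]
wrist_force: [-0.5, -0.1, 1.2]
gripper_width: 0.321
gripper_force: 30.0
```

```bash
python3 -m pendant '[[0,0,-0.02,0,0,0,0.02],[0,0,-0.03,0,0,0,0.02],[0,0,-0.03,0,0,0,0.02],[0,0,-0.03,0,0,0,0.02],[0,0,-0.02,0,0,0,0.02],[0,0,0,0,0,6.7,0.02],[0,0,0,0,0,6.7,0.02],[0,0,0,0,0,6.7,0.02]]'
python3 -m pendant '[[0,0,0,0,0,6.7,0.02],[0,0,0,0,0,6.7,0.02],[0,0,0,0,0,6.7,0.02],[0,0,0,0,0,6.7,0.02],[0,0,0,0,0,6.7,0.02],[0,0,0,0,0,6.7,0.02],[0,0,0,0,0,6.7,0.02],[0,0,0,0,0,6.7,0.02]]'
python3 -c "
from h import *
go(*c2w(0,.003),.12,95.5)"
```

```text
clock: 27.93
position: [0.3852, 0.3103, 0.3223]
ee_rot: [-2.42, -2.004, -0.001]
wrist_force: [-1.0, 0.8, -1.3]
gripper_width: 0.319
gripper_force: 30.0
clock: 28.6
position: [0.385, 0.3104, 0.3217]
ee_rot: [3.063, 0.698, -0.001]
wrist_force: [0.6, 0.4, 0.2]
gripper_width: 0.324
gripper_force: 30.0
clk 28.60 turn [ 0.   0.  20.2] shift mm [132.8 280.6  34.4] F [0.6 0.4 0.2] w 0.0302 gf 30.0 q7 -1.93
```

```bash
python3 -m pendant '[[0,0,0,0,0,6.7,0.02],[0,0,0,0,0,6.7,0.02],[0,0,0,0,0,6.8,0.02],[0.013,0.028,0,0,0,0,0.02],[0.013,0.028,0,0,0,0,0.02],[0.013,0.028,0,0,0,0,0.02],[0.013,0.028,0,0,0,0,0.02],[0.013,0.028,0,0,0,0,0.02]]'
python3 -m pendant '[[0.014,0.028,0,0,0,0,0.02],[0.014,0.028,0,0,0,0,0.02],[0.014,0.028,0,0,0,0,0.02],[0.014,0.028,0,0,0,0,0.02],[0.012,0.029,0.02,0,0,0,0.02],[0,0,0.014,0,0,0,0.02],[0,0,0,0,0,0,0.02],[0,0,0,0,0,0,0.02]]'
python3 -c "
from h import *
go(*c2w(0,.003),.0565,95.5)"
```

```text
clock: 29.27
position: [0.4644, 0.1766, 0.3217]
ee_rot: [3.137, 0.16, -0.001]
wrist_force: [0.3, -0.5, -1.5]
gripper_width: 0.321
gripper_force: 30.0
clock: 29.93
position: [0.5454, 0.0449, 0.2871]
ee_rot: [-3.137, -0.16, 0.005]
wrist_force: [-0.0, 0.2, -0.7]
gripper_width: 0.319
gripper_force: 30.0
clk 29.93 turn [-0.1  0.2  0.3] shift mm [-1.4  0.8 63.3] F [-0.   0.2 -0.7] w 0.0296 gf 30.0 q7 -1.61
```

```bash
python3 -m pendant '[[-0.001,0.001,0.015,0,0,0,0.02],[0,0,0.02,0,0,0,0.02],[0,0,0.015,0,0,0,0.02],[0,0,0.007,0,0,0,0.02],[0,0,0.003,0,0,0,0.02],[0,0,0,0,0,0,0.02],[0,0,0,0,0,0,0.02],[0,0,0,0,0,0,0.02]]'
python3 -c "
from h import *
go(*c2w(0,.003),.055,95.5)"
```

```text
clock: 30.6
position: [0.5455, 0.0437, 0.2289]
ee_rot: [-3.137, -0.16, -0.003]
wrist_force: [0.5, 0.5, -0.2]
gripper_width: 0.318
gripper_force: 30.0
clk 30.60 turn [-0.  -0.1  0.3] shift mm [-1.4 -0.4  6.6] F [ 0.5  0.5 -0.2] w 0.0295 gf 30.0 q7 -1.61
```

```bash
python3 -m pendant '[[0,0,0.003,0,0,0,0.02],[0,0,0.002,0,0,0,0.02],[0,0,0.0015,0,0,0,0.02],[0,0,0,0,0,0,0.02],[0,0,0,0,0,0,0.02],[0,0,0,0,0,0,0.045],[0,0,0,0,0,0,0.045],[0,0,0,0,0,0,0.045]]'
python3 -m pendant '[[0,0,0,0,0,0,0.045],[0,0,-0.01,0,0,0,0.045],[0,0,-0.03,0,0,0,0.045],[0,0,-0.035,0,0,0,0.045],[0,0,-0.035,0,0,0,0.045],[0,0,-0.035,0,0,0,0.045],[0,0,-0.035,0,0,0,0.045],[0,0,-0.035,0,0,0,0.045]]'
python3 - <<'E'
from h import *
b=c2w(-.001,-.2452); print(b); go(*b,.26,95.5)
p,W=look('t6',(150,300,200,400)); print(blob(W,.045,.056,(.45,.65,-.05,.13)))
E
```

```text
clock: 31.27
position: [0.5451, 0.0433, 0.2211]
ee_rot: [-3.138, -0.159, 0.0]
wrist_force: [-0.7, -0.1, -0.3]
gripper_width: 0.464
gripper_force: 0.0
clock: 31.93
position: [0.5445, 0.0432, 0.4389]
ee_rot: [-3.137, -0.159, -0.001]
wrist_force: [1.1, -0.3, -0.0]
gripper_width: 0.484
gripper_force: 0.0
[ 0.56690598 -0.20326699]
clk 31.93 turn [-0.  -0.   0.3] shift mm [ -1.3 247.5  11.6] F [ 1.1 -0.3 -0. ] w 0.0450 gf 0.0 q7 -1.60
jaw clamp [  -1.3 -130.4] (np.int32(236), array([555.6, -89. ]), array([101.7,  22.7]), 5.5, np.float64(0.0653))
pad clamp [-26.6 -91.8] (np.int32(65), array([526.7, -53. ]), array([46.9, 12.8]), 6.0, np.float64(0.0559))
ball clamp [-2.000e-01 -2.458e+02] (np.int32(124), array([ 567.8, -203.8]), array([30.8, 31. ]), 43.9, np.float64(0.209))
[(np.int32(15), array([572.8, 116.3]), array([19.6,  6.6]), 12.6, np.float64(0.0525)), (np.int32(68), array([512.4, 106.8]), array([48.2, 15.5]), 5.5, np.float64(0.0516))]
```

View pics/t6.png

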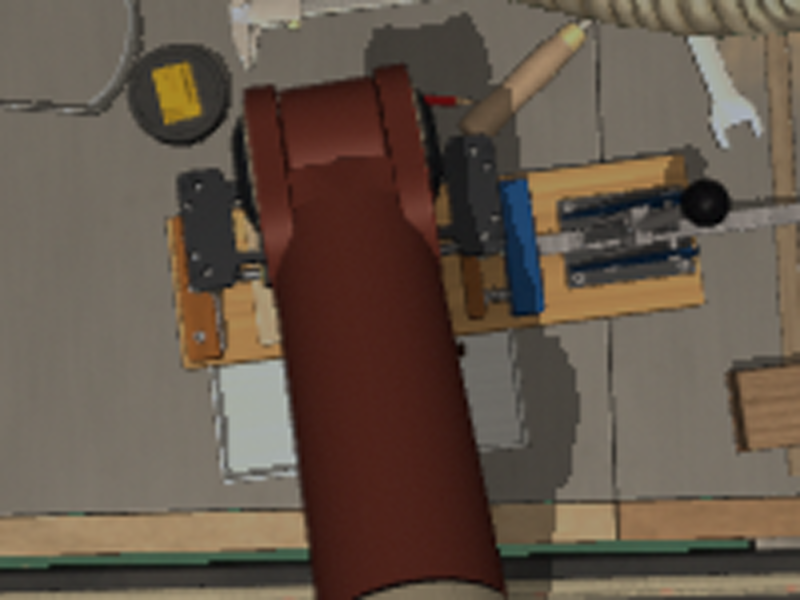

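```bash
python3 -m pendant '[[0,0.02,-0.01,0,0,0,0.07],[0,0.035,0,0,0,0,0.07],[0,0.035,0,0,0,0,0.07],[0,0.035,0,0,0,0,0.07],[0,0.035,0,0,0,0,0.07],[0,0.035,0,0,0,0,0.07],[0,0.035,0,0,0,0,0.07],[-0.001,0.017,0,0,0,0,0.07]]'
python3 - <<'E'
from h import *
b=c2w(-.001,-.2452); go(*b,.198,95.5)
p,W=look('t7',(150,300,200,400)); print(blob(W,.045,.056,(.45,.65,-.05,.13)))
E
```

```text
clock: 32.65
position: [0.5681, -0.2081, 0.4465]
ee_rot: [3.134, 0.149, -0.001]
wrist_force: [-1.3, -1.8, -0.7]
gripper_width: 0.749
gripper_force: 0.0
clk 32.65 turn [ 0.2  0.  -0.1] shift mm [-0.7 -4.9 81.2] F [-1.3 -1.8 -0.7] w 0.0697 gf 0.0 q7 -1.15
jaw clamp [  -1.2 -130.9] (np.int32(236), array([555.8, -89.5]), array([102.3,  22.5]), 5.2, np.float64(0.0651))
pad clamp [ -0.4 -91.7] (np.int32(133), array([552.8, -50.4]), array([98.8, 13.4]), 5.0, np.float64(0.0564))
[(np.int32(285), array([545.6,  45.3]), array([99.4, 29.9]), 5.6, np.float64(0.0517)), (np.int32(295), array([538.2, 102.2]), array([99.4, 30.1]), 5.5, np.float64(0.0516))]
```

View pics/t7.png

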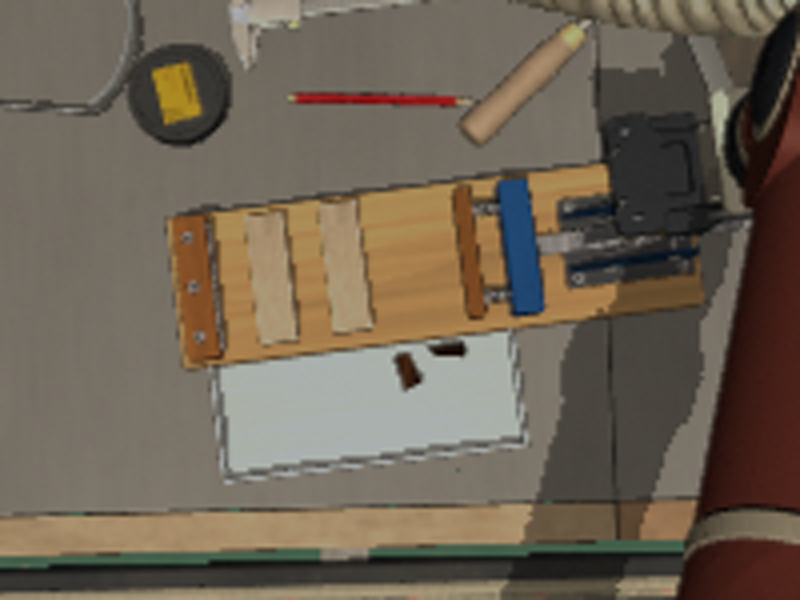

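Both staves lie flat side by side across the mid-bed, at (272,278) and (347,265). The jaw, pad and chips are in order. Now grip the ball.

```bash
python3 -m pendant '[[-0.001,-0.003,0.01,0,0,0,0.07],[0,0,0.02,0,0,0,0.07],[0,0,0.02,0,0,0,0.07],[0,0,0.015,0,0,0,0.07],[0,0,0.01,0,0,0,0.07],[0,0,0,0,0,0,0.07],[0,0,0,0,0,0,0.07],[0,0,0,0,0,0,0.07]]'
python3 -c "
from h import *
go(*c2w(-.001,-.2452),.198,95.5)"
```

```text
clock: 33.37
position: [0.5682, -0.1995, 0.3725]
ee_rot: [3.137, 0.16, 0.003]
wrist_force: [0.2, -0.3, 0.3]
gripper_width: 0.753
gripper_force: 0.0
clk 33.37 turn [ 0.  -0.1  0.3] shift mm [-1.7  3.6  7.2] F [ 0.2 -0.3  0.3] w 0.0701 gf 0.0 q7 -1.16
```

```bash
python3 -m pendant '[[-0.001,0.003,0.006,0,0,0,0.07],[0,0,0,0,0,0,0.07],[0,0,0,0,0,0,0.028],[0,0,0,0,0,0,0.028],[0,0,0,0,0,0,0.028],[0,0,0,0,0,0,0.028],[0,0,0,0,0,0,0.028],[0,0,0,0,0,0,0.028]]'
python3 -c "
from h import *
go(*c2w(-.001,-.2452),.198,95.5);s=env.get_state();print(w2c(*s['position'][:2]))"
```

```text
clock: 34.03
position: [0.5672, -0.2033, 0.3657]
ee_rot: [3.136, 0.159, 0.001]
wrist_force: [0.5, -2.3, 1.5]
gripper_width: 0.373
gripper_force: 0.8
clk 34.03 turn [ 0.1 -0.   0.3] shift mm [-0.3 -0.   0.4] F [ 0.5 -2.3  1.5] w 0.0347 gf 0.8 q7 -1.15
[-0.00066054 -0.24524416]
```

Ball is gripped at clamp y=-245. First stroke.

```bash
python3 -m pendant '[[0,-0.0228,-0.0045,0,0,0,0.028],[0,-0.0225,-0.0015,0,0,0,0.028],[0,-0.0229,0.0015,0,0,0,0.028],[0,-0.0225,0.0045,0,0,0,0.028],[0,-0.001,0,0,0,0,0.028],[0,0,0,0,0,0,0.028],[0,0,0,0,0,0,0.028],[0,0,0,0,0,0,0.028]]'
python3 -c "
from h import *
s=env.get_state();print(w2c(*s['position'][:2]),s['position'][2])"
python3 -m pendant '[[0,0.001,0,0,0,0,0.028],[0,0.0225,-0.0045,0,0,0,0.028],[0,0.0229,-0.0015,0,0,0,0.028],[0,0.0225,0.0015,0,0,0,0.028],[0,0.0228,0.0045,0,0,0,0.028],[0,0,0,0,0,0,0.028],[0,0,0,0,0,0,0.028],[0,0,0,0,0,0,0.028]]'
python3 -c "
from h import *
s=env.get_state();print(w2c(*s['position'][:2]),s['position'][2]); look()"
```

```text
clock: 34.7
position: [0.5591, -0.1133, 0.3675]
ee_rot: [3.134, 0.158, 0.01]
wrist_force: [1.3, -4.4, 4.8]
gripper_width: 0.354
gripper_force: 30.0
[-0.00018806 -0.1548716 ] 0.367524791537243
clock: 35.37
position: [0.567, -0.2044, 0.3659]
ee_rot: [3.132, 0.158, 0.002]
wrist_force: [-0.1, -5.9, 1.9]
gripper_width: 0.352
gripper_force: 30.0
[-0.00098777 -0.24637208] 0.36592517197846175
jaw clamp [  -0.7 -120.9] (np.int32(242), array([555.3, -79.5]), array([102.7,  22.9]), 5.8, np.float64(0.0645))
pad clamp [ -1.2 -82.3] (np.int32(131), array([551.1, -41.1]), array([97. , 13.4]), 5.7, np.float64(0.0566))
```

```bash
python3 -m pendant '[[0,-0.0230,-0.0045,0,0,0,0.028],[0,-0.0225,-0.0015,0,0,0,0.028],[0,-0.0229,0.0015,0,0,0,0.028],[0,-0.0225,0.0045,0,0,0,0.028],[0,-0.002,0,0,0,0,0.028],[0,0,0,0,0,0,0.028],[0,0,0,0,0,0,0.028],[0,0,0,0,0,0,0.028]]'
python3 -m pendant '[[0,0.002,0,0,0,0,0.028],[0,0.0225,-0.0045,0,0,0,0.028],[0,0.0229,-0.0015,0,0,0,0.028],[0,0.0225,0.0015,0,0,0,0.028],[0,0.0230,0.0045,0,0,0,0.028],[0,0,0,0,0,0,0.028],[0,0,0,0,0,0,0.028],[0,0,0,0,0,0,0.028]]'
python3 -m pendant '[[0,-0.0230,-0.0045,0,0,0,0.028],[0,-0.0225,-0.0015,0,0,0,0.028],[0,-0.0229,0.0015,0,0,0,0.028],[0,-0.0225,0.0045,0,0,0,0.028],[0,-0.002,0,0,0,0,0.028],[0,0,0,0,0,0,0.028],[0,0,0,0,0,0,0.028],[0,0,0,0,0,0,0.028]]'
python3 -m pendant '[[0,0.002,0,0,0,0,0.028],[0,0.0225,-0.0045,0,0,0,0.028],[0,0.0229,-0.0015,0,0,0,0.028],[0,0.0225,0.0015,0,0,0,0.028],[0,0.0230,0.0045,0,0,0,0.028],[0,0,0,0,0,0,0.028],[0,0,0,0,0,0,0.028],[0,0,0,0,0,0,0.028]]'
python3 -c "
from h import *
s=env.get_state();print(w2c(*s['position'][:2]),s['position'][2]); p,W=look(); print(blob(W,.045,.056,(.45,.65,-.05,.13)))"
```

```text
clock: 36.08
position: [0.5588, -0.1119, 0.3679]
ee_rot: [3.131, 0.16, 0.011]
wrist_force: [2.4, -7.8, 6.5]
gripper_width: 0.355
gripper_force: 30.0
clock: 36.75
position: [0.567, -0.2031, 0.3656]
ee_rot: [3.134, 0.161, -0.0]
wrist_force: [0.1, -5.7, 0.7]
gripper_width: 0.35
gripper_force: 30.0
clock: 37.42
position: [0.5586, -0.1115, 0.3679]
ee_rot: [3.132, 0.161, 0.01]
wrist_force: [3.8, -9.0, 5.7]
gripper_width: 0.35
gripper_force: 30.0
clock: 38.08
position: [0.5671, -0.2023, 0.3652]
ee_rot: [3.135, 0.161, -0.0]
wrist_force: [-1.2, -4.3, 0.5]
gripper_width: 0.346
gripper_force: 30.0
[-0.00073336 -0.24429719] 0.3652370145588488
jaw clamp [ -0.7 -96.2] (np.int32(239), array([552.9, -54.9]), array([102.3,  22.9]), 5.3, np.float64(0.0649))
pad clamp [ -7.6 -57.2] (np.int32(115), array([542.3, -16.8]), array([84.2, 12.6]), 4.7, np.float64(0.0569))
[(np.int32(281), array([545.6,  45.3]), array([99.2, 29.8]), 5.5, np.float64(0.0518)), (np.int32(23), array([584.6, -29.2]), array([12.7, 19.1]), 29.0, np.float64(0.0492)), (np.int32(289), array([538. , 102.1]), array([99.3, 29.9]), 5.6, np.float64(0.0517)), (np.int32(17), array([532. , -16.8]), array([12.1, 24.7]), 89.2, np.float64(0.0539)), (np.int32(21), array([517.9, -36.6]), array([12.6, 20.3]), 8.6, np.float64(0.0501))]
```

```bash
python3 -m pendant '[[0,-0.0230,-0.0045,0,0,0,0.028],[0,-0.0225,-0.0015,0,0,0,0.028],[0,-0.0229,0.0015,0,0,0,0.028],[0,-0.0225,0.0045,0,0,0,0.028],[0,-0.001,0,0,0,0,0.028],[0,0,0,0,0,0,0.028],[0,0,0,0,0,0,0.028],[0,0,0,0,0,0,0.028]]'
python3 -m pendant '[[0,0.002,0,0,0,0,0.028],[0,0.0225,-0.0045,0,0,0,0.028],[0,0.0229,-0.0015,0,0,0,0.028],[0,0.0225,0.0015,0,0,0,0.028],[0,0.0230,0.0045,0,0,0,0.028],[0,0,0,0,0,0,0.028],[0,0,0,0,0,0,0.028],[0,0,0,0,0,0,0.028]]'
python3 -m pendant '[[0,-0.0230,-0.0045,0,0,0,0.028],[0,-0.0225,-0.0015,0,0,0,0.028],[0,-0.0229,0.0015,0,0,0,0.028],[0,-0.0225,0.0045,0,0,0,0.028],[0,-0.002,0,0,0,0,0.028],[0,0,0,0,0,0,0.028],[0,0,0,0,0,0,0.028],[0,0,0,0,0,0,0.028]]'
python3 -m pendant '[[0,0.0025,0,0,0,0,0.028],[0,0.0225,-0.0045,0,0,0,0.028],[0,0.0229,-0.0015,0,0,0,0.028],[0,0.0225,0.0015,0,0,0,0.028],[0,0.0230,0.0045,0,0,0,0.028],[0,0,0,0,0,0,0.028],[0,0,0,0,0,0,0.028],[0,0,0,0,0,0,0.028]]'
python3 -m pendant '[[0,-0.0230,-0.0045,0,0,0,0.028],[0,-0.0225,-0.0015,0,0,0,0.028],[0,-0.0229,0.0015,0,0,0,0.028],[0,-0.0225,0.0045,0,0,0,0.028],[0,-0.002,0,0,0,0,0.028],[0,0,0,0,0,0,0.028],[0,0,0,0,0,0,0.028],[0,0,0,0,0,0,0.028]]'
python3 -m pendant '[[0,0.0025,0,0,0,0,0.028],[0,0.0225,-0.0045,0,0,0,0.028],[0,0.0229,-0.0015,0,0,0,0.028],[0,0.0225,0.0015,0,0,0,0.028],[0,0.0230,0.0045,0,0,0,0.028],[0,0,0,0,0,0,0.028],[0,0,0,0,0,0,0.028],[0,0,0,0,0,0,0.028]]'
python3 -c "
from h import *
s=env.get_state();print(w2c(*s['position'][:2]),s['position'][2]); p,W=look(); print(blob(W,.045,.056,(.45,.65,0,.13)))"
```

```text
clock: 38.8
position: [0.5586, -0.1121, 0.3681]
ee_rot: [3.133, 0.162, 0.009]
wrist_force: [2.2, -7.9, 7.0]
gripper_width: 0.35
gripper_force: 30.0
clock: 39.47
position: [0.5671, -0.2033, 0.3654]
ee_rot: [3.136, 0.162, -0.001]
wrist_force: [0.6, -3.9, -1.1]
gripper_width: 0.353
gripper_force: 30.0
clock: 40.13
position: [0.5586, -0.112, 0.368]
ee_rot: [3.133, 0.162, 0.009]
wrist_force: [2.2, -8.3, 6.1]
gripper_width: 0.351
gripper_force: 30.0
clock: 40.8
position: [0.5671, -0.2037, 0.3654]
ee_rot: [3.135, 0.162, -0.001]
wrist_force: [0.8, -5.1, 0.2]
gripper_width: 0.351
gripper_force: 30.0
clock: 41.47
position: [0.5588, -0.112, 0.3678]
ee_rot: [3.133, 0.163, 0.01]
wrist_force: [3.2, -7.0, 5.2]
gripper_width: 0.353
gripper_force: 30.0
clock: 42.13
position: [0.5673, -0.2038, 0.3654]
ee_rot: [3.136, 0.162, -0.0]
wrist_force: [0.8, -4.7, -1.5]
gripper_width: 0.355
gripper_force: 30.0
[-0.0006299  -0.24576059] 0.3653924592957455
jaw clamp [ -1.  -60.9] (np.int32(240), array([549.2, -19.8]), array([101.1,  22.6]), 5.7, np.float64(0.0651))
pad clamp [ -0.8 -21.7] (np.int32(127), array([545.7,  19.2]), array([99.1, 12.9]), 5.2, np.float64(0.0569))
[(np.int32(291), array([546.1,  45.4]), array([100.3,  29.9]), 5.5, np.float64(0.0512)), (np.int32(281), array([538.4, 102.2]), array([99.1, 30. ]), 5.2, np.float64(0.0517)), (np.int32(19), array([581.7,  11.8]), array([11. , 24.3]), 16.2, np.float64(0.0508)), (np.int32(23), array([514.7,  13.2]), array([24.5, 11.7]), 74.4, np.float64(0.0514))]
```

```bash
python3 -m pendant '[[0,-0.0230,-0.0045,0,0,0,0.028],[0,-0.0225,-0.0015,0,0,0,0.028],[0,-0.0229,0.0015,0,0,0,0.028],[0,-0.0225,0.0045,0,0,0,0.028],[0,-0.002,0,0,0,0,0.028],[0,0,0,0,0,0,0.028],[0,0,0,0,0,0,0.028],[0,0,0,0,0,0,0.028]]'
python3 -m pendant '[[0,0.002,0,0,0,0,0.028],[0,0.0225,-0.0045,0,0,0,0.028],[0,0.0229,-0.0015,0,0,0,0.028],[0,0.0225,0.0015,0,0,0,0.028],[0,0.0230,0.0045,0,0,0,0.028],[0,0,0,0,0,0,0.028],[0,0,0,0,0,0,0.028],[0,0,0,0,0,0,0.028]]'
python3 -m pendant '[[0,-0.0230,-0.0045,0,0,0,0.028],[0,-0.0225,-0.0015,0,0,0,0.028],[0,-0.0229,0.0015,0,0,0,0.028],[0,-0.0225,0.0045,0,0,0,0.028],[0,-0.002,0,0,0,0,0.028],[0,0,0,0,0,0,0.028],[0,0,0,0,0,0,0.028],[0,0,0,0,0,0,0.028]]'
python3 -m pendant '[[0,0.0025,0,0,0,0,0.028],[0,0.0225,-0.0045,0,0,0,0.028],[0,0.0229,-0.0015,0,0,0,0.028],[0,0.0225,0.0015,0,0,0,0.028],[0,0.0230,0.0045,0,0,0,0.028],[0,0,0,0,0,0,0.028],[0,0,0,0,0,0,0.028],[0,0,0,0,0,0,0.028]]'
python3 -m pendant '[[0,-0.0230,-0.0045,0,0,0,0.028],[0,-0.0225,-0.0015,0,0,0,0.028],[0,-0.0229,0.0015,0,0,0,0.028],[0,-0.0225,0.0045,0,0,0,0.028],[0,-0.002,0,0,0,0,0.028],[0,0,0,0,0,0,0.028],[0,0,0,0,0,0,0.028],[0,0,0,0,0,0,0.028]]'
python3 -m pendant '[[0,0.0022,0,0,0,0,0.028],[0,0.0225,-0.0045,0,0,0,0.028],[0,0.0229,-0.0015,0,0,0,0.028],[0,0.0225,0.0015,0,0,0,0.028],[0,0.0230,0.0045,0,0,0,0.028],[0,0,0,0,0,0,0.028],[0,0,0,0,0,0,0.028],[0,0,0,0,0,0,0.028]]'
python3 -m pendant '[[0,-0.0230,-0.0045,0,0,0,0.028],[0,-0.0225,-0.0015,0,0,0,0.028],[0,-0.0229,0.0015,0,0,0,0.028],[0,-0.0225,0.0045,0,0,0,0.028],[0,-0.002,0,0,0,0,0.028],[0,0,0,0,0,0,0.028],[0,0,0,0,0,0,0.028],[0,0,0,0,0,0,0.028]]'
python3 -m pendant '[[0,0.0022,0,0,0,0,0.028],[0,0.0225,-0.0045,0,0,0,0.028],[0,0.0229,-0.0015,0,0,0,0.028],[0,0.0225,0.0015,0,0,0,0.028],[0,0.0230,0.0045,0,0,0,0.028],[0,0,0,0,0,0,0.028],[0,0,0,0,0,0,0.028],[0,0,0,0,0,0,0.028]]'
python3 -c "
from h import *
s=env.get_state();print(w2c(*s['position'][:2]),s['position'][2]); p,W=look(); print(blob(W,.045,.056,(.45,.65,0,.15)))"
```

```text
clock: 42.85
position: [0.5589, -0.1125, 0.3678]
ee_rot: [3.134, 0.162, 0.01]
wrist_force: [2.3, -6.7, 4.5]
gripper_width: 0.351
gripper_force: 30.0
clock: 43.52
position: [0.5673, -0.2043, 0.3654]
ee_rot: [3.136, 0.162, -0.001]
wrist_force: [1.1, -4.5, -2.2]
gripper_width: 0.348
gripper_force: 30.0
clock: 44.18
position: [0.5589, -0.1124, 0.368]
ee_rot: [3.134, 0.162, 0.01]
wrist_force: [2.1, -8.0, 4.7]
gripper_width: 0.354
gripper_force: 30.0
clock: 44.85
position: [0.5672, -0.2047, 0.3655]
ee_rot: [3.135, 0.162, -0.001]
wrist_force: [0.7, -4.6, -1.3]
gripper_width: 0.351
gripper_force: 30.0
clock: 45.52
position: [0.5589, -0.1125, 0.3679]
ee_rot: [3.134, 0.163, 0.009]
wrist_force: [2.3, -6.8, 5.9]
gripper_width: 0.351
gripper_force: 30.0
clock: 46.18
position: [0.5672, -0.2049, 0.3654]
ee_rot: [3.135, 0.162, -0.001]
wrist_force: [0.4, -5.2, -0.7]
gripper_width: 0.351
gripper_force: 30.0
clock: 46.85
position: [0.5589, -0.1126, 0.3679]
ee_rot: [3.134, 0.163, 0.009]
wrist_force: [2.2, -6.8, 5.4]
gripper_width: 0.357
gripper_force: 30.0
clock: 47.52
position: [0.5674, -0.2047, 0.3654]
ee_rot: [3.136, 0.162, -0.0]
wrist_force: [1.2, -3.8, -2.2]
gripper_width: 0.353
gripper_force: 30.0
[-0.00064604 -0.24666312] 0.3653583156372977
jaw clamp [ -0.7 -13.3] (np.int32(223), array([545. ,  27.6]), array([101.3,  22.3]), 5.3, np.float64(0.0648))
pad clamp [-0.4 25.3] (np.int32(108), array([541.6,  66. ]), array([96.5, 10.7]), 5.6, np.float64(0.0566))
[(np.int32(651), array([541.2,  86.8]), array([101.7,  93.5]), 5.7, np.float64(0.0516)), (np.int32(15), array([542.9, 147.3]), array([30.9,  3.1]), 0.0, np.float64(0.0534)), (np.int32(19), array([548.3,   7.2]), array([12.3, 12.5]), 88.6, np.float64(0.0477)), (np.int32(16), array([493.3, 145.2]), array([ 8.9, 30.5]), 89.1, np.float64(0.053))]
```

```bash
python3 -m pendant '[[0,-0.0230,-0.0045,0,0,0,0.028],[0,-0.0225,-0.0015,0,0,0,0.028],[0,-0.0229,0.0015,0,0,0,0.028],[0,-0.0225,0.0045,0,0,0,0.028],[0,-0.002,0,0,0,0,0.028],[0,0,0,0,0,0,0.028],[0,0,0,0,0,0,0.028],[0,0,0,0,0,0,0.028]]'
python3 -m pendant '[[0,0.002,0,0,0,0,0.028],[0,0.0225,-0.0045,0,0,0,0.028],[0,0.0229,-0.0015,0,0,0,0.028],[0,0.0225,0.0015,0,0,0,0.028],[0,0.0230,0.0045,0,0,0,0.028],[0,0,0,0,0,0,0.028],[0,0,0,0,0,0,0.028],[0,0,0,0,0,0,0.028]]'
python3 -c "
from h import *
p,W=look()"
python3 -m pendant '[[0,-0.0230,-0.0045,0,0,0,0.028],[0,-0.0225,-0.0015,0,0,0,0.028],[0,-0.0229,0.0015,0,0,0,0.028],[0,-0.0225,0.0045,0,0,0,0.028],[0,-0.002,0,0,0,0,0.028],[0,0,0,0,0,0,0.028],[0,0,0,0,0,0,0.028],[0,0,0,0,0,0,0.028]]'
python3 -m pendant '[[0,0.002,0,0,0,0,0.028],[0,0.0225,-0.0045,0,0,0,0.028],[0,0.0229,-0.0015,0,0,0,0.028],[0,0.0225,0.0015,0,0,0,0.028],[0,0.0230,0.0045,0,0,0,0.028],[0,0,0,0,0,0,0.028],[0,0,0,0,0,0,0.028],[0,0,0,0,0,0,0.028]]'
python3 -c "
from h import *
s=env.get_state();print(w2c(*s['position'][:2]),s['position'][2]); p,W=look(); print(blob(W,.045,.056,(.45,.65,0.05,.15)))"
```

```text
clock: 48.23
position: [0.559, -0.113, 0.3677]
ee_rot: [3.134, 0.162, 0.009]
wrist_force: [3.1, -5.4, 3.2]
gripper_width: 0.355
gripper_force: 30.0
clock: 48.9
position: [0.5673, -0.2053, 0.3654]
ee_rot: [3.135, 0.161, -0.001]
wrist_force: [0.8, -4.8, -0.1]
gripper_width: 0.349
gripper_force: 30.0
jaw clamp [-0.9 -1.3] (np.int32(229), array([543.6,  39.5]), array([102.5,  21.9]), 5.5, np.float64(0.0652))
pad clamp [-0.2 37. ] (np.int32(113), array([540.7,  77.7]), array([99.3, 10.7]), 5.7, np.float64(0.0565))
clock: 49.62
position: [0.5591, -0.113, 0.3679]
ee_rot: [3.135, 0.163, 0.01]
wrist_force: [3.0, -6.2, 5.6]
gripper_width: 0.354
gripper_force: 30.0
clock: 50.28
position: [0.5675, -0.2052, 0.3656]
ee_rot: [3.135, 0.161, 0.001]
wrist_force: [0.1, -4.7, -1.5]
gripper_width: 0.352
gripper_force: 30.0
[-0.00062448 -0.24720161] 0.3656457516962305
jaw clamp [-0.9  5.3] (np.int32(223), array([543. ,  46.1]), array([101.9,  21.5]), 4.8, np.float64(0.065))
pad clamp [-0.1 38.8] (np.int32(110), array([540.6,  79.5]), array([99.2, 11. ]), 5.5, np.float64(0.0567))
[(np.int32(671), array([535.8, 105.1]), array([109.6,  91.2]), 3.9, np.float64(0.0517))]
```

The pad is now pressed about 5 mm. I'll do one more stroke in stages and watch the force.

```bash
python3 -m pendant '[[0,-0.0230,-0.0045,0,0,0,0.028],[0,-0.0225,-0.0015,0,0,0,0.028],[0,-0.015,0.001,0,0,0,0.028],[0,0,0,0,0,0,0.028],[0,0,0,0,0,0,0.028],[0,0,0,0,0,0,0.028],[0,0,0,0,0,0,0.028],[0,0,0,0,0,0,0.028]]'
python3 -c "
from h import *
s=env.get_state();print(w2c(*s['position'][:2]));p,W=look()"
python3 -m pendant '[[0,-0.006,0.0005,0,0,0,0.028],[0,-0.005,0.001,0,0,0,0.028],[0,0,0,0,0,0,0.028],[0,0,0,0,0,0,0.028],[0,0,0,0,0,0,0.028],[0,0,0,0,0,0,0.028],[0,0,0,0,0,0,0.028],[0,0,0,0,0,0,0.028]]'
python3 -c "
from h import *
s=env.get_state();print(w2c(*s['position'][:2]));p,W=look()"
```

```text
clock: 51.0
position: [0.5618, -0.1447, 0.3736]
ee_rot: [3.135, 0.163, 0.007]
wrist_force: [-0.7, -2.8, 11.9]
gripper_width: 0.353
gripper_force: 30.0
[-0.00049965 -0.1863933 ]
jaw clamp [-0.3 10.8] (np.int32(225), array([543.1,  51.6]), array([102.3,  22. ]), 5.5, np.float64(0.0649))
pad clamp [-0.1 38.9] (np.int32(113), array([540.6,  79.6]), array([99.9, 10.6]), 5.6, np.float64(0.057))
clock: 51.72
position: [0.5607, -0.1384, 0.373]
ee_rot: [3.126, 0.158, 0.011]
wrist_force: [-0.2, -11.2, 11.2]
gripper_width: 0.351
gripper_force: 30.0
[-0.00092055 -0.18007402]
jaw clamp [-0.8 10.9] (np.int32(222), array([542.6,  51.7]), array([100.8,  21.9]), 5.2, np.float64(0.065))
pad clamp [ 0.  38.8] (np.int32(113), array([540.7,  79.5]), array([100.1,  10.9]), 5.6, np.float64(0.0567))
```

Run:
```python
from h import *
p,d,c=cam("top"); q,_,_=cam("side")
a=cv2.resize(p[170:270,230:350],None,fx=5,fy=5)[:500,:600]; b=cv2.resize(q[180:300,240:330],None,fx=2.2,fy=2.2)
im=np.zeros((500,800,3),np.uint8); im[:,:600]=a; im[:b.shape[0],600:600+b.shape[1]]=b; save('t8',im)
```

```text
(no output)
```

View pics/t8.png

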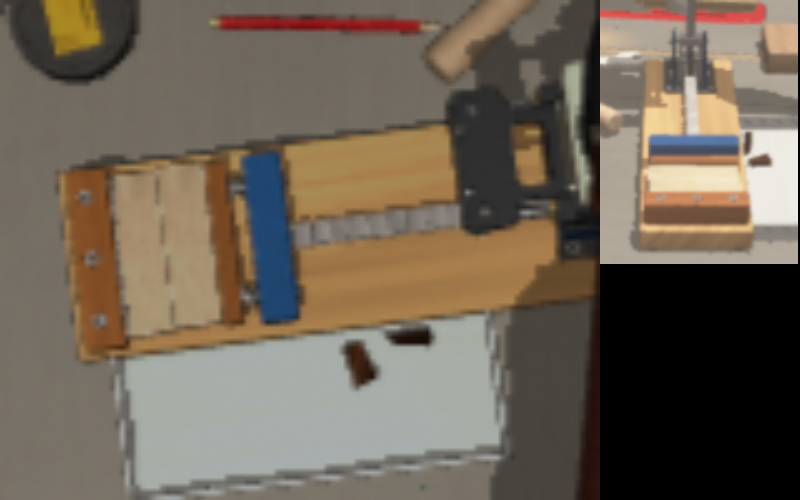

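Both staves are packed tight against the fence and the pad is about 10 mm in with the load on. I'll press on gently to see whether the stroke completes.

```bash
python3 -m pendant '[[0,-0.003,0.000,0,0,0,0.028],[0,-0.003,0.001,0,0,0,0.028],[0,0,0,0,0,0,0.028],[0,0,0,0,0,0,0.028],[0,0,0,0,0,0,0.028],[0,0,0,0,0,0,0.028],[0,0,0,0,0,0,0.028],[0,0,0,0,0,0,0.028]]'
python3 -c "
from h import *
s=env.get_state();print(w2c(*s['position'][:2]));p,W=look()"
python3 -m pendant '[[0,-0.003,0.001,0,0,0,0.028],[0,-0.003,0.001,0,0,0,0.028],[0,0,0,0,0,0,0.028],[0,0,0,0,0,0,0.028],[0,0,0,0,0,0,0.028],[0,0,0,0,0,0,0.028],[0,0,0,0,0,0,0.028],[0,0,0,0,0,0,0.028]]'
python3 -c "
from h import *
s=env.get_state();print(w2c(*s['position'][:2]));p,W=look()"
```

```text
clock: 52.53
position: [0.5603, -0.1352, 0.3728]
ee_rot: [3.121, 0.153, 0.015]
wrist_force: [-0.6, -15.1, 12.6]
gripper_width: 0.353
gripper_force: 30.0
[-0.00107969 -0.17683314]
jaw clamp [-0.5 11.1] (np.int32(226), array([542.8,  51.9]), array([101.4,  21.9]), 5.5, np.float64(0.0654))
pad clamp [ 0.  38.8] (np.int32(112), array([540.7,  79.5]), array([99.4, 10.9]), 5.5, np.float64(0.0571))
clock: 53.25
position: [0.5598, -0.1314, 0.3721]
ee_rot: [3.117, 0.152, 0.018]
wrist_force: [-0.5, -18.8, 17.1]
gripper_width: 0.352
gripper_force: 30.0
[-0.00119866 -0.17300378]
jaw clamp [-0.3 11.1] (np.int32(225), array([543. ,  51.9]), array([102.1,  21.9]), 5.5, np.float64(0.0647))
pad clamp [-0.2 38.9] (np.int32(111), array([540.5,  79.6]), array([99.7, 10.5]), 5.8, np.float64(0.0573))
```

The force climbs while the jaw stays at about +11 mm. It started at -143 mm with roughly 11 mm advance, so it has reached its 165 mm travel limit and no further tooth is possible. I'll take the lever back to rest, release it and check the remaining pad compression.

```bash
python3 -m pendant '[[0,0.006,-0.003,0,0,0,0.028],[0,0.014,-0.002,0,0,0,0.028],[0,0.020,-0.001,0,0,0,0.028],[0,0.021,0.002,0,0,0,0.028],[0,0.0215,0.0045,0,0,0,0.028],[0,0,0,0,0,0,0.028],[0,0,0,0,0,0,0.028],[0,0,0,0,0,0,0.028]]'
python3 -c "
from h import *
s=env.get_state();print(w2c(*s['position'][:2]));p,W=look()"
python3 -m pendant '[[0,0,0,0,0,0,0.07],[0,0,0,0,0,0,0.07],[0,0,0,0,0,0,0.07],[0,0,0,0,0,0,0.07],[0,0,-0.02,0,0,0,0.07],[0,0,-0.03,0,0,0,0.07],[0,0,-0.03,0,0,0,0.07],[0,0,-0.03,0,0,0,0.07]]'
python3 -m pendant '[[0,0,-0.03,0,0,0,0.07],[-0.02,0,-0.02,0,0,0,0.07],[-0.035,0,0,0,0,0,0.07],[-0.035,0,0,0,0,0,0.07],[-0.03,0,0,0,0,0,0.07],[0,0.02,0,0,0,0,0.07],[0,0.035,0,0,0,0,0.07],[0,0.02,0,0,0,0,0.07]]'
python3 - <<'E'
from h import *
for i in range(3): p,W=look('t9' if i==2 else None,(150,300,200,400))
print(blob(W,.045,.0545,(.45,.65,0.05,.15)),blob(W,.027,.042,(.36,.5,-.4,-.25)))
E
```

```text
clock: 53.97
position: [0.5674, -0.2039, 0.3652]
ee_rot: [3.136, 0.161, 0.0]
wrist_force: [2.0, -2.4, -3.5]
gripper_width: 0.352
gripper_force: 30.0
[-0.00055785 -0.24587541]
jaw clamp [-0.7  5.1] (np.int32(223), array([543.2,  45.9]), array([101.9,  21.5]), 5.2, np.float64(0.0647))
pad clamp [ 0.  38.8] (np.int32(110), array([540.7,  79.5]), array([99.3, 10.9]), 5.7, np.float64(0.0568))
clock: 54.68
position: [0.5671, -0.2036, 0.4764]
ee_rot: [-3.135, -0.161, 0.002]
wrist_force: [1.7, -0.2, 1.2]
gripper_width: 0.749
gripper_force: 0.0
clock: 55.35
position: [0.4545, -0.2929, 0.5258]
ee_rot: [3.137, 0.158, 0.0]
wrist_force: [1.0, -0.4, -0.4]
gripper_width: 0.752
gripper_force: 0.0
jaw clamp [-0.7  5.3] (np.int32(225), array([543.2,  46.1]), array([102.2,  21.6]), 4.8, np.float64(0.0648))
pad clamp [-0.2 38.7] (np.int32(111), array([540.5,  79.4]), array([99.5, 11. ]), 5.6, np.float64(0.0571))
ball clamp [  -0.5 -245.9] (np.int32(124), array([ 567.5, -203.9]), array([32.1, 30.4]), 36.2, np.float64(0.2094))
jaw clamp [-0.5  5.1] (np.int32(227), array([543.4,  45.9]), array([102.5,  21.8]), 4.8, np.float64(0.0649))
pad clamp [-0.2 38.8] (np.int32(114), array([540.5,  79.5]), array([99.4, 11.1]), 5.6, np.float64(0.0568))
ball clamp [  -1.5 -246.2] (np.int32(126), array([ 566.5, -204.3]), array([33.2, 30.2]), 88.2, np.float64(0.2088))
jaw clamp [-0.7  4.9] (np.int32(226), array([543.2,  45.7]), array([102.2,  21.8]), 4.5, np.float64(0.0646))
pad clamp [-0.3 39. ] (np.int32(108), array([540.4,  79.7]), array([99.7, 10.7]), 5.8, np.float64(0.057))
ball clamp [  -1.5 -245.7] (np.int32(124), array([ 566.5, -203.8]), array([32.3, 30.9]), 88.5, np.float64(0.2086))
[(np.int32(535), array([534.3, 112.1]), array([ 74.3, 113.3]), 89.2, np.float64(0.0515)), (np.int32(14), array([506.6,  63.8]), array([12.3, 12.1]), 88.6, np.float64(0.0504))] [(np.int32(389), array([ 432. , -307.4]), array([ 61.8, 103.9]), 5.4, np.float64(0.034))]
```

View pics/t9.png

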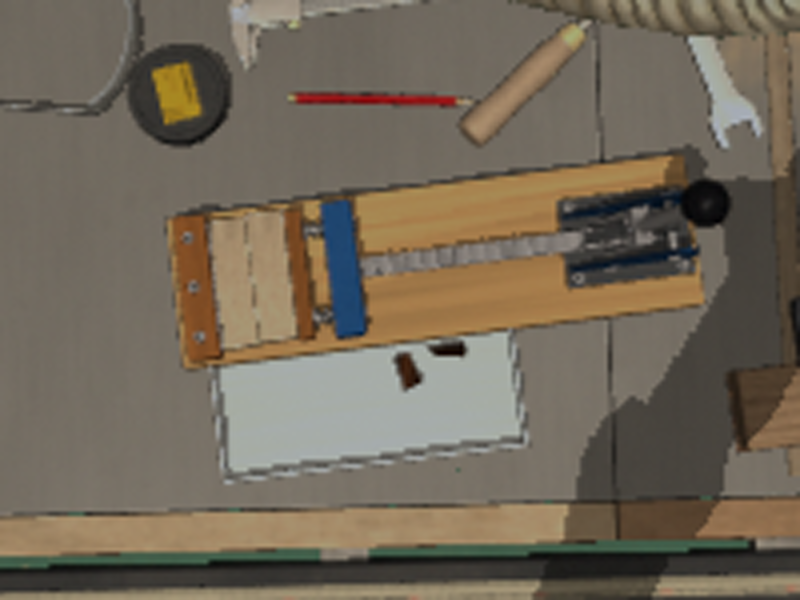

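The staves are tight between fence and pad at about x=212–300, and the pad is held in by about 5 mm on the pawl. The lever is at rest at (705,202), the chips are in the tray, and the tin and pencil are untouched. The block stands clear and the robot is free. Handing in.

```bash
python3 -c "
from rig import env
print(env.sign_off())"
```

```text
the job is handed in; nothing more can be done
None
```

I handed the job in with the chips in the tray, the sanding block back on the table, both staves tight against the fence and the lever at rest; the pad is held in only about 5 mm (jaw at its travel limit), and one lever stroke was accidental, when the open fingers caught the ball before the staves were laid.

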